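# Clamp a profile offcut in the cam vice

## Task

Take the T-shaped aluminium offcut and stand it, rib up, flat on the bed of the small cam vice, midway along its jaws. Then turn the vice's bar knob clockwise until the resistance rises sharply (the offcut is then pinched between both jaws), give it one eighth of a turn more, no further, and let go. Leave the other things on the table where they are.

Things in the scene. Friction and masses are not known exactly. Their poses are not given: they have to be found in the camera images.
- t_profile: Aluminium T-profile offcut, rib up, loose, about 0.26 kg: a foot 90 (own x) x 30 (own y) x 20 mm high and, all along its middle, an upright rib 10 mm thick (own y), 45 mm high above the foot; 65 mm high in all. Origin: centre of its underside. Starts rib up in one of three places among other offcuts, the only one with a tall rib. Grip it by the rib.
- vice: Grey cam vice bolted to the table. Bed plate 120 (own x) x 210 mm (own y, -110 to +100), top 12 mm above the table. Origin: on the table under x = 0, y = 0. It closes along own y. Knob housing at x = 0, y = -75 mm, 66 x 60 mm, 40 mm high. Both jaws are 70 mm long (x), tops 30 mm above the table.
- vice_bed (a point): Top of the bed, vice x = 0, y = +40 mm, axes of the vice. Front jaw (spring plate) face: 19 mm to -y of it with the knob at 0; the knob pushes it to +y, 5 mm per rad. Back jaw face: preset 19 to 26 mm to +y, not reported. The foot centred here clears both jaws by 4 mm or more. The front jaw slides the foot to the back jaw; only when both pinch it do its stiff springs give.
- cam_knob (a joint): Bar knob angle, rad: 0 open (start), grows clockwise seen from above, end stop 5.0. At 0 the bar lies along the vice's x. Stays where left. Torque to turn it: 0.17 N m running free (also while the offcut slides on the bed), a jump to 0.37 N m once the offcut is pinched by both jaws (1.6 to 3.0 rad from the start), 0.12 N m more an eighth of a turn (0.785 rad) later.
- knob_grip (a point): Point to grip the black bar knob: on its vertical turning axis, 72 mm above the table. The bar is 56 mm long, 14 mm thick, from 48 to 89 mm above the table, on a disc 52 mm across whose top is 48 mm above the table. Its x axis lies along the bar.
- u_profile: U-shaped aluminium channel offcut, 90 x 34 x 20 mm, loose bystander; origin centre of its underside
- flat_bar: flat aluminium bar offcut, 90 x 36 x 10 mm, loose bystander; origin centre of its underside
- elbow: loose black plastic conduit elbow 22 mm thick, bystander
- gland: loose grey plastic plug, 28 mm across, 25 mm high, bystander

How it is judged:
On the way, in this order (a step that is already met when the one before it is completed fails the run):
1. the T offcut stands flat on the vice bed between the jaws, let go (z of t_profile in the frame of vice_bed between -0.003 and 0.003 m and x of t_profile in the frame of vice_bed between -0.02 and 0.02 m and y of t_profile in the frame of vice_bed between -0.008 and 0.018 m and angle between t_profile's own z axis and vertical below 0.06 rad and angle between the x axis of t_profile and the x axis of vice_bed, either way round below 0.12 rad and contact force between the fingers and t_profile below 0.3 N), for 0.2 s.
2. the knob is turned past the pinch by about an eighth of a turn, so that the springs of the front jaw are loaded (contact force between t_profile and vice above 104 N and contact force between the fingers and t_profile below 0.3 N), for 0.1 s.
At the end, for the whole second after the job is handed in: The T offcut stands flat on the vice bed (3 mm, 0.06 rad), along the jaws (0.12 rad) and within 20 mm of the middle of their length, between both jaws and still firmly clamped by them; on the way the knob went 25 to 65 degrees past the pinch (45 asked), and no bystander moved over 20 mm (z of t_profile in the frame of vice_bed between -0.003 and 0.003 m and x of t_profile in the frame of vice_bed between -0.02 and 0.02 m and y of t_profile in the frame of vice_bed between -0.008 and 0.018 m and angle between t_profile's own z axis and vertical below 0.06 rad and angle between the x axis of t_profile and the x axis of vice_bed, either way round below 0.12 rad and contact force between t_profile and vice above 30 N); the robot touches nothing.
It fails at once if overtightened: the knob was turned much more than an eighth of a turn past the pinch (contact force between t_profile and vice above 150 N).
It fails at once if the u_profile was moved (distance of u_profile from where it was at the start of the episode above 0.02 m).
It fails at once if the flat_bar was moved (distance of flat_bar from where it was at the start of the episode above 0.02 m).
It fails at once if the elbow was moved (distance of elbow from where it was at the start of the episode above 0.02 m).
It fails at once if the gland was moved (distance of gland from where it was at the start of the episode above 0.02 m).
It also fails if it takes over 72 s, if anything falls off the work surface, if the arm or the gripper's body presses on something with over 40 N, if the wrist force passes 120 N, or if a joint passes its speed limit or range.

## Robot

A 6-joint arm with a two-finger parallel gripper is mounted at the origin on the work surface. World frame = base frame: x ahead of the robot, y to its left, z up, the work surface at z = 0. Lengths are in m, angles in rad, forces in N, time in s.
With the tool pointing down it reaches from about 0.3 to 0.75 m from the base axis. Payload 8.5 kg.
Tool frame: the origin (TCP) lies at the very end of the fingers, on their centre line; the grasp point (between the pads) lies behind it (manip.grip_point_offset is the y of the grasp point in the tool frame, in m); y points along the fingers, x is the direction in which the jaws open and shut, and the axes are right-handed (so a half turn about y gives the same grasp; the last joint's range is limited). The gripper opens to 85 mm and grips with 20 to 120 N. Pads are 22 mm wide; open, the fingers measure 114 mm over their backs; the gripper's body (76 mm by 85 mm) begins 54 mm behind the grasp point. The pads swing forward as they close: fully open they stand 13 mm farther back than shut.
Start: joints at [1.006, 0.381, 1.297, -0, 1.464, -0.215], TCP at [0.188, 0.517, 0.231] pointing down, gripper open.
Joint ranges: [-3.11, 3.11], [-0.89, 2.33], [0.22, 2.48], [-1.42, 4.56], [0.17, 2.85], [-2.88, 2.88]. Speed limits (rad/s): [2.39, 2.39, 3.14, 3.14, 3.14, 3.14].

## Interface

Orientations are given as a unit quaternion [w, x, y, z].
In Python, from station import monitor, capture, manip gives the robot as it stands.
- The arm moves only by the tool send_rows, never from a script. Its argument "targets" is a list of rows, each a list of 2 entries, a list of its own where there are three numbers: the shift along the tool's x, y, z in mm, then the turn, a rotation vector about the tool's x, y, z in rad. In form: [[[x, y, z], [wx, wy, wz]], ...]. A call has 1 to 10 rows; each row shifts and turns the commanded pose from where the row before left it, along the tool's axes as they then stand; what a row does not reach is not made up. A row lasts 1/12 s, in which the tool goes at most 41.7 mm and 7.16 degrees, less where a joint would pass 70% of its speed; a pose out of reach is approached as far as the arm can. A call with a gripper value outside its range is refused whole. "claw" is the opening, from -1 (shut) to 1 (fully open), set as the call begins (left out, the last holds). The fingers move at their own pace and stop on an object; "squeeze" is the grip in N (left out, the last holds). Time passes only in rows, so rows that do not move let the fingers close. It gives the time, the measured TCP pose, the force and the opening at its end, in the units of the state.
- monitor.state(): the state, without advancing time (a new reading comes with each control period).
- capture(name): name is "side" or "top"; returns a dict with "color" (480x640x3 uint8, red, green, blue), "mtx" (3x3 intrinsics, pixels), "world_to_cam" (4x4, takes a point from world to camera coordinates). Camera axes: x right, y down, z forward; pixel columns grow to the right and rows downward; lengths in m; the calibration is good to about 2 mm. A picture is of the moment at which its call begins. There is no depth.
- manip.close_job(): hands the job in, once; it reports no verdict.
The state is a dict: "clock": time; "q": joint angles; "qd": joint speeds; "joint_efforts": joint torques, N m; "position": TCP position; "eef_rot": TCP orientation; "wrist_force": force on the tool from outside, world axes, zero at the start; "wrist_torque": the same for the moment, N m; "opening": finger opening in m.
Only numpy, scipy, OpenCV 4.12 (cv2) and the standard library are available. Lean on these libraries where they do the work, as an engineer would, in place of code of your own. Each camera call takes 0.05 s, during which the arm holds its last target.

## Working session

There is one attempt and no reset: what is moved stays moved. The work goes in short steps, Python scripts to look and compute and a tool call to move; the robot and the scene stay as the last step left them, time stands still between calls to the robot, and variables do not carry over. Pictures are saved under pics/ and viewed, and the job is handed in when it is done.

Besides the shell and the picture viewer there is one more tool, called after "Request:" in YAML: its name, and indented under it one key for each argument. send_rows: Moves the arm, as the interface text tells. Its arguments: {"type":"object","properties":{"targets":{"type":"array","items":{"type":"array"}},"claw":{"type":"number"},"squeeze":{"type":"number"}},"required":["targets"]}

```bash
ls; mkdir -p pics
python3 - <<'E'
from station import monitor, capture, manip
import cv2
s=monitor.state(); print(s); print(manip.grip_point_offset)
for n in("top","side"):
    c=capture(n); cv2.imwrite(f"pics/{n}0.png",c["color"][:,:,::-1]); print(n,c["mtx"],c["world_to_cam"])
E
```

```text
pics
{'clock': 0.0, 'q': array([ 1.00571140e+00,  3.81231661e-01,  1.29828181e+00, -3.89477748e-05,
        1.46363948e+00, -2.15293246e-01]), 'qd': array([-0.001402  , -0.0008659 ,  0.00042246,  0.00031639,  0.0011574 ,
       -0.0004585 ]), 'joint_efforts': array([-1.68636320e-04, -4.48467851e+01, -2.31276709e+01, -2.52638119e-04,
        4.81223702e-03, -8.93468467e-06]), 'position': array([0.18832439, 0.51642303, 0.23068555]), 'eef_rot': array([-0.57914907,  0.57959911,  0.40486679, -0.4058745 ]), 'wrist_force': array([0.19669328, 0.33111889, 0.21398197]), 'wrist_torque': array([ 0.0193687 , -0.04372909,  0.03182233]), 'opening': 0.08546465688048255}
-0.0187
top [[529.85783564   0.         312.97577142]
 [  0.         529.85783564 246.45331379]
 [  0.           0.           1.        ]] [[ 0.00291352 -0.99997859  0.00585952 -0.0806813 ]
 [-0.99743262 -0.00332526 -0.07153401  0.54333516]
 [ 0.07155196 -0.00563606 -0.99742095  0.99144987]
 [ 0.          0.          0.          1.        ]]
side [[457.80816137   0.         316.91745327]
 [  0.         457.80816137 236.09968051]
 [  0.           0.           1.        ]] [[-0.95829143 -0.28496276 -0.02176607  0.5017615 ]
 [-0.16299158  0.60749957 -0.77741753  0.17856209]
 [ 0.23475792 -0.74144487 -0.62860816  0.57377388]
 [ 0.          0.          0.          1.        ]]
```

View pics/top0.png

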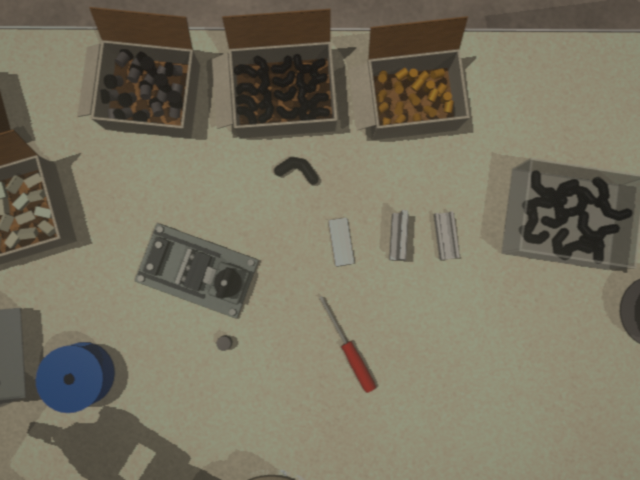

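View pics/side0.png

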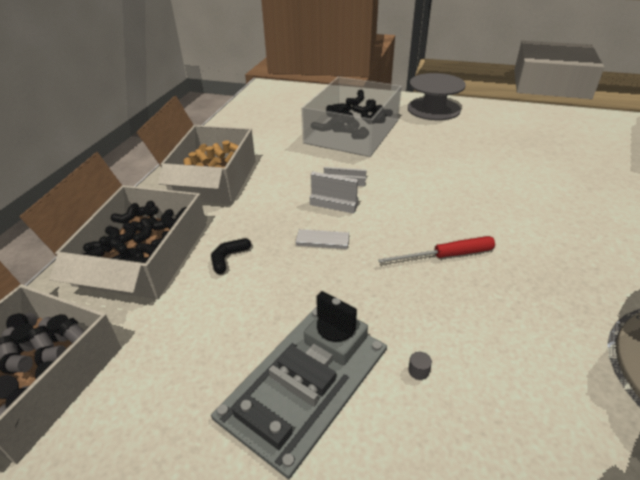

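Run:
```python
import cv2
t=cv2.imread("pics/top0.png"); s=cv2.imread("pics/side0.png")
r=lambda i,k:cv2.resize(i,None,fx=k,fy=k,interpolation=cv2.INTER_CUBIC)
cv2.imwrite("pics/z1.png",r(t[190:290,320:480],5))
cv2.imwrite("pics/z2.png",r(t[215:325,125:270],5))
cv2.imwrite("pics/z3.png",r(s[150:260,280:400],5))
cv2.imwrite("pics/z4.png",r(s[280:475,200:400],3))
```

```text
(no output)
```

View pics/z1.png

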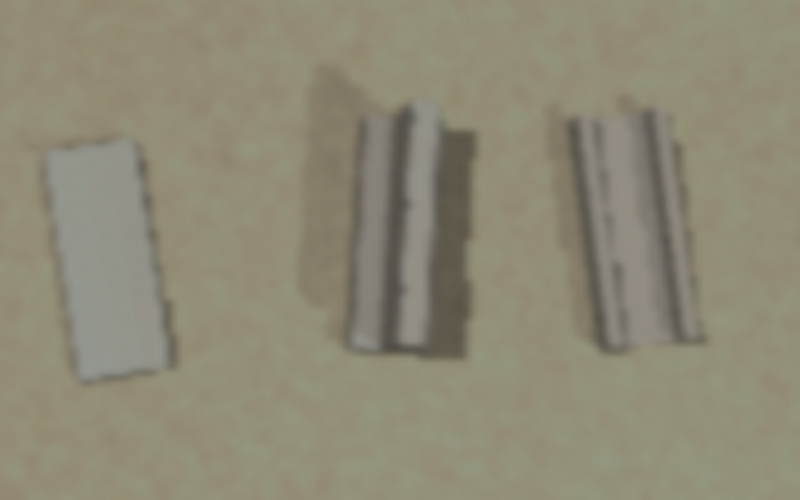

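View pics/z2.png

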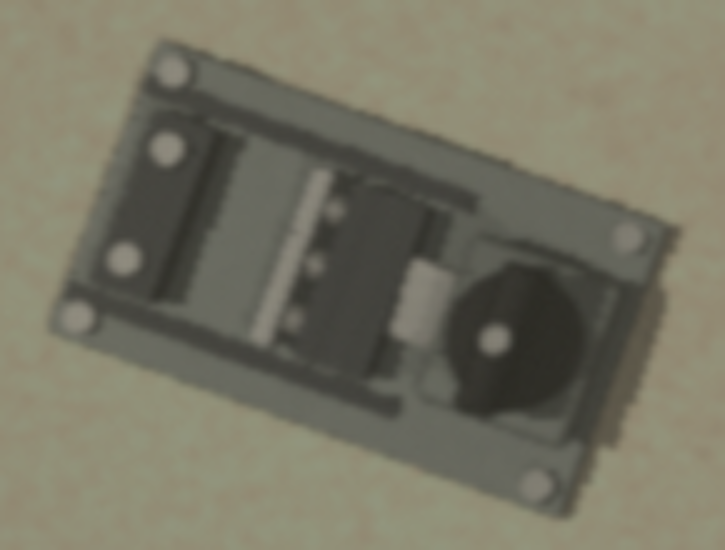

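View pics/z3.png

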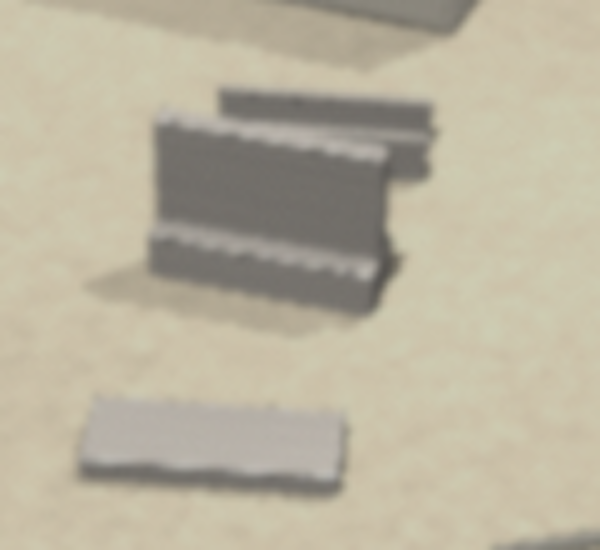

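View pics/z4.png

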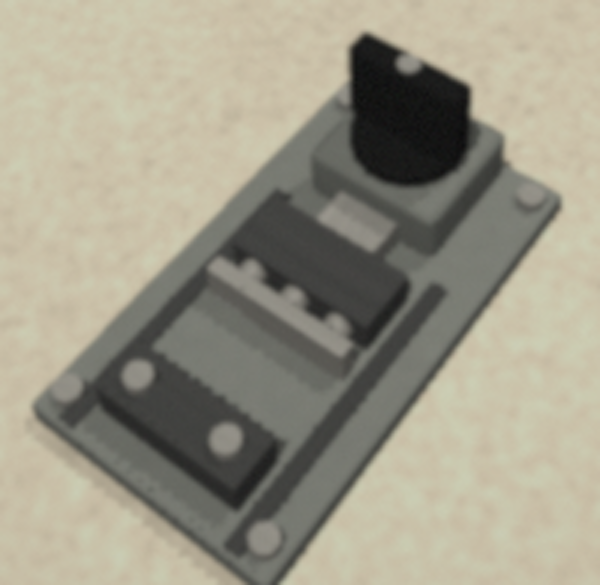

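```bash
cat > h.py <<'E'
import numpy as np, cv2, json
from scipy.optimize import least_squares
C=dict(top=(np.array([[529.85783564,0,312.97577142],[0,529.85783564,246.45331379],[0,0,1]]),np.array([[ 0.00291352,-0.99997859,0.00585952,-0.0806813],[-0.99743262,-0.00332526,-0.07153401,0.54333516],[0.07155196,-0.00563606,-0.99742095,0.99144987]])),
side=(np.array([[457.80816137,0,316.91745327],[0,457.80816137,236.09968051],[0,0,1]]),np.array([[-0.95829143,-0.28496276,-0.02176607,0.5017615],[-0.16299158,0.60749957,-0.77741753,0.17856209],[0.23475792,-0.74144487,-0.62860816,0.57377388]])))
def proj(cam,P):
    K,T=C[cam]; c=T[:,:3]@np.asarray(P,float)+T[:,3]; u=K@c; return u[:2]/u[2]
def unproj(cam,uv,z):
    K,T=C[cam]; d=T[:,:3].T@np.linalg.solve(K,[uv[0],uv[1],1]); o=-T[:,:3].T@T[:,3]
    return o+d*(z-o[2])/d[2]
def w(p,L): 
    c,s=np.cos(p[2]),np.sin(p[2]); return [p[0]+c*L[0]-s*L[1],p[1]+s*L[0]+c*L[1],L[2]]
def fit(obs,p0):
    f=lambda p:np.concatenate([proj(c,w(p,L))-uv for c,L,uv in obs])
    r=least_squares(f,p0,loss='soft_l1'); return r.x,f(r.x).reshape(-1,2)
E
python3 - <<'E'
from h import *
t=lambda a,b:(125+a/5,215+b/5)
s=lambda a,b:(200+a/3,280+b/3)
V=[("top",(.06,.1,.012),t(160,40)),("top",(-.06,.1,.012),t(52,330)),("top",(.06,-.11,.012),t(680,228)),("top",(-.06,-.11,.012),t(570,516)),
("top",(0,-.075,.089),t(494,340)),("side",(0,-.075,.089),s(408,64)),("side",(.06,.1,.012),s(37,406)),("side",(-.06,-.11,.012),s(560,203))]
# near corner side? 
for g in (V,[v for v in V if v[0]=="top"],):
    p,r=fit(g,[.45,.15,-.35]); print(p,r.round(1).tolist())
# side screw ambiguity check
p,r=fit(V,[.45,.15,-.35])
for L in [(.06,-.11,.012),(-.06,.1,.012),(.028,-.075,.089),(-.028,-.075,.089)]: print(L,proj("side",w(p,L)),proj("top",w(p,L)))
a=lambda x,y:(320+x/5,190+y/5); b=lambda x,y:(280+x/5,150+y/5)
# T: local x along world x, guess
T=[("top",(.045,.005,.065),a(411,103)),("top",(.045,-.005,.065),a(439,103)),("top",(-.045,.005,.065),a(397,346)),("top",(-.045,-.005,.065),a(428,347)),
("top",(.045,.015,.02),a(361,115)),("top",(-.045,.015,.02),a(349,347)),
("side",(.045,.005,.065),b(155,118)),("side",(-.045,.005,.065),b(386,158)),("side",(.045,.015,.0),b(150,275)),("side",(-.045,.015,0),b(372,313)),("side",(.045,.015,.02),b(150,235)),("side",(-.045,.015,.02),b(372,277))]
for g in (T,T[:6],T[6:]):
    p,r=fit(g,[.5,-.2,0]); print("T",p,r.round(1).tolist())
E
```

```text
[ 0.49826754  0.14869134 -0.33919563] [[-0.8, 0.1], [-1.6, 1.0], [-2.3, -0.9], [-1.9, 0.9], [0.5, 0.0], [0.2, -1.4], [-2.1, -1.8], [1.0, -5.1]]
[ 0.49880187  0.14612737 -0.3426879 ] [[0.7, -0.3], [-0.3, 0.5], [-0.9, -0.9], [-0.7, 0.8], [1.9, -0.1]]
(0.06, -0.11, 0.012) [315.37466486 304.45852747] [258.71098781 259.73358594]
(-0.06, 0.1, 0.012) [289.81295161 474.66124917] [133.81648227 281.98511693]
(0.028, -0.075, 0.089) [318.00437801 290.65816769] [229.74456144 268.09039513]
(-0.028, -0.075, 0.089) [355.21720323 309.56903472] [218.74297906 298.02169839]
T [ 0.56156774 -0.243858   -0.05896169] [[-0.3, -0.0], [-0.5, 0.3], [0.0, 0.4], [-0.7, 0.5], [0.4, 0.5], [0.4, 0.9], [-0.7, -0.5], [-0.4, -0.5], [-0.5, -0.4], [-0.2, 0.6], [-0.8, -1.0], [0.1, -0.9]]
T [ 0.56236674 -0.24409358 -0.06168488] [[-0.1, -0.4], [-0.3, -0.1], [0.1, -0.1], [-0.6, 0.1], [0.6, 0.1], [0.5, 0.5]]
T [ 0.56037709 -0.24244911 -0.06302844] [[-0.3, -0.1], [0.0, -0.0], [-0.1, 0.0], [0.2, 1.1], [-0.4, -0.5], [0.5, -0.4]]
```

```bash
cat > ov.py <<'E'
from h import *
def overlay(img,cam,p,k,box,color=(0,255,0),segs=None):
    x0,x1,y0,y1=box
    im=cv2.resize(img[y0:y1,x0:x1],None,fx=k,fy=k,interpolation=cv2.INTER_CUBIC)
    for A,B in segs:
        a=proj(cam,w(p,A));b=proj(cam,w(p,B))
        f=lambda q:tuple(int(round(v)) for v in ((q[0]+.5-x0)*k-.5,(q[1]+.5-y0)*k-.5))
        cv2.line(im,f(a),f(b),color,1)
    return im
def box(xa,xb,ya,yb,z): 
    c=[(xa,ya,z),(xb,ya,z),(xb,yb,z),(xa,yb,z)]; return list(zip(c,c[1:]+c[:1]))
VS=box(-.06,.06,-.11,.1,.012)+box(-.06,.06,-.11,.1,0)+box(-.033,.033,-.105,-.045,.040)+box(-.028,.028,-.082,-.068,.089)+box(-.028,.028,-.082,-.068,.048)+box(-.035,.035,.0205,.021,.030)
E
python3 - <<'E'
from ov import *
t=cv2.imread("pics/top0.png"); s=cv2.imread("pics/side0.png")
p=[.4985,.1475,-.341]
a=overlay(t,"top",p,4,(125,270,215,325),segs=VS); b=overlay(s,"side",p,3,(200,400,280,475),segs=VS)
cv2.imwrite("pics/o1.png",a);cv2.imwrite("pics/o2.png",b)
E
```

```text
(no output)
```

View pics/o1.png

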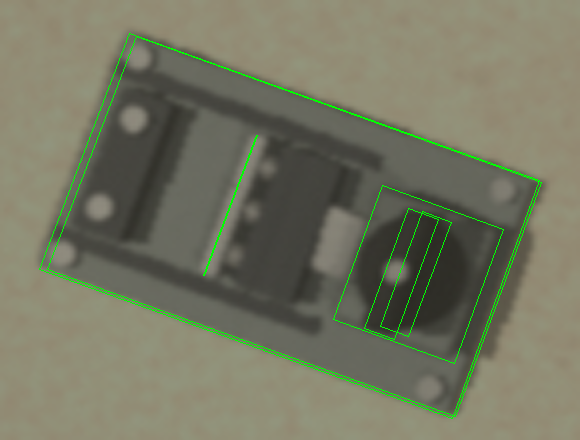

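View pics/o2.png

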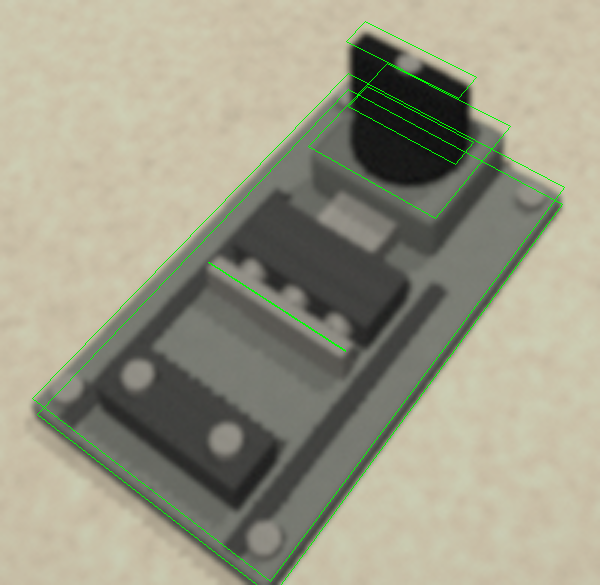

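Run:
```python
from ov import *
t=cv2.imread("pics/top0.png"); s=cv2.imread("pics/side0.png")
p=[.4985,.1475,-.341]
f=lambda i:cv2.convertScaleAbs(i,alpha=2.0,beta=-20)
cv2.imwrite("pics/o3.png",overlay(f(s),"side",p,7,(295,395,280,365),segs=[]))
cv2.imwrite("pics/o4.png",overlay(f(t),"top",p,9,(200,266,245,320),segs=[]))
```

```text
(no output)
```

View pics/o3.png

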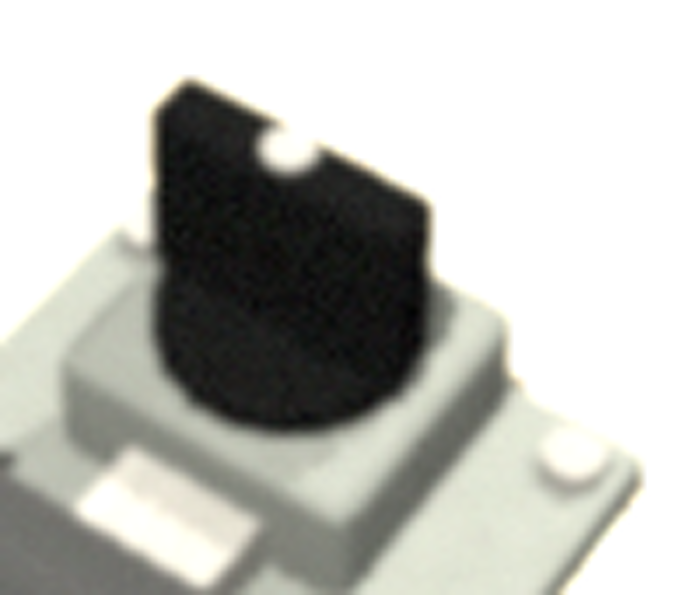

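View pics/o4.png

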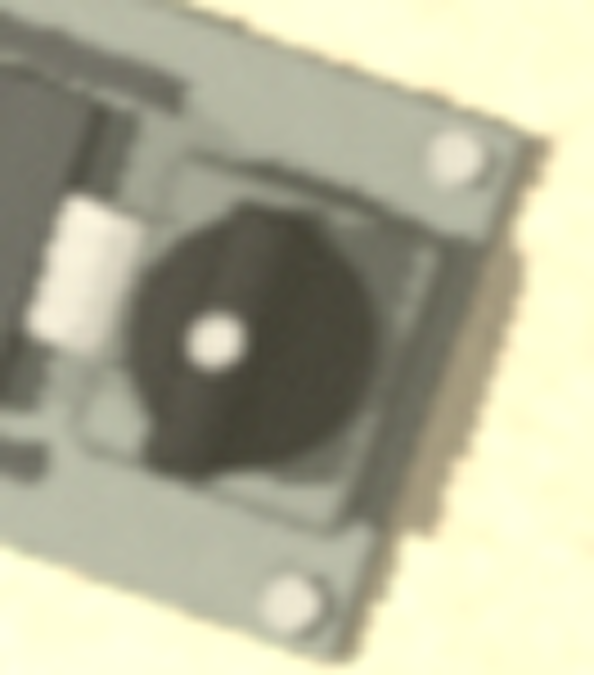

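Run:
```python
from ov import *
t5=lambda a,b:(125+(a+.5)/5-.5,215+(b+.5)/5-.5)
t=lambda a,b:(200+(a+.5)/9-.5,245+(b+.5)/9-.5)
s=lambda a,b:(295+(a+.5)/7-.5,280+(b+.5)/7-.5)
s3=lambda a,b:(200+(a+.5)/3-.5,280+(b+.5)/3-.5)
V=[("top",(.06,.1,.012),t5(160,40)),("top",(-.06,.1,.012),t5(52,330)),("top",(.06,-.11,.012),t(525,140)),("top",(-.06,-.11,.012),t(348,648)),
("top",(0,-.075,.089),t(215,341)),("top",(.033,-.045,.04),t(180,155)),("top",(-.033,-.045,.04),t(80,440)),("top",(-.033,-.105,.04),t(338,530)),("top",(.033,-.105,.04),t(440,245)),
("side",(0,-.075,.089),s(290,145)),("side",(.06,.1,.012),s3(37,405)),("side",(-.06,-.11,.012),s(638,472)),
("side",(.033,-.045,.04),s(65,362)),("side",(-.033,-.045,.04),s(342,522)),("side",(-.033,-.105,.04),s(508,325)),("side",(.028,-.082,.089),s(190,80)),("side",(-.028,-.082,.089),s(430,205)),("side",(.028,-.068,.089),s(155,108))]
for g in (V,[v for v in V if v[0]=="top"],[v for v in V if v[0]=="side"]):
    p,r=fit(g,[.45,.15,-.35]); print(p,r.round(1).tolist())
p,_=fit(V,[.45,.15,-.35])
print(w(p,(0,.04,.012)),w(p,(0,-.075,.072)))
a=cv2.imread("pics/top0.png"); b=cv2.imread("pics/side0.png")
cv2.imwrite("pics/o5.png",overlay(a,"top",p,4,(125,270,215,325),segs=VS));cv2.imwrite("pics/o6.png",overlay(b,"side",p,3,(200,400,280,475),segs=VS))
```

```text
[ 0.49889191  0.15027801 -0.34550225] [[-0.9, -0.0], [-2.1, 0.7], [0.1, -0.3], [-2.3, 2.5], [-0.2, 0.5], [-0.8, -1.0], [-2.3, 0.8], [-0.7, 1.9], [0.5, 0.0], [-0.3, 0.6], [-3.1, -0.6], [1.6, -3.1], [-2.2, -1.5], [0.3, -0.0], [1.9, -2.6], [-0.9, -2.7], [1.8, -1.7], [-2.4, -0.2]]
[ 0.49968062  0.14862312 -0.34187696] [[-0.2, -0.3], [-1.2, 0.5], [0.9, -0.9], [-1.2, 1.9], [0.8, -0.1], [0.0, -1.5], [-1.3, 0.3], [0.4, 1.3], [1.4, -0.6]]
[ 0.49856716  0.15197924 -0.35531963] [[0.1, 1.9], [-3.7, -0.1], [2.1, -1.4], [-1.9, -0.4], [0.4, 1.5], [2.5, -1.1], [-0.4, -1.6], [2.2, -0.2], [-2.0, 0.9]]
[np.float64(0.51243867850495), np.float64(0.18791422782655984), 0.012] [np.float64(0.4734917104194866), np.float64(0.07971009815975877), 0.072]
```

View pics/o5.png

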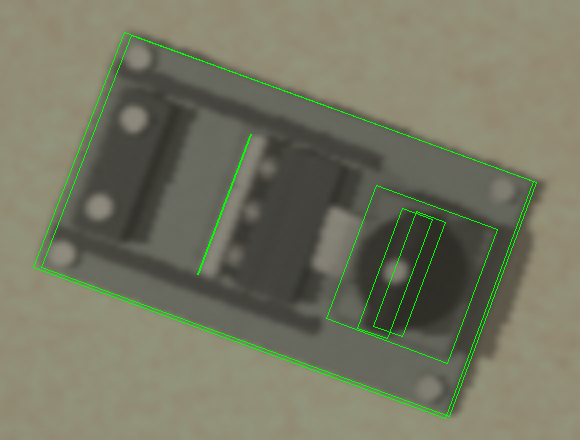

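View pics/o6.png

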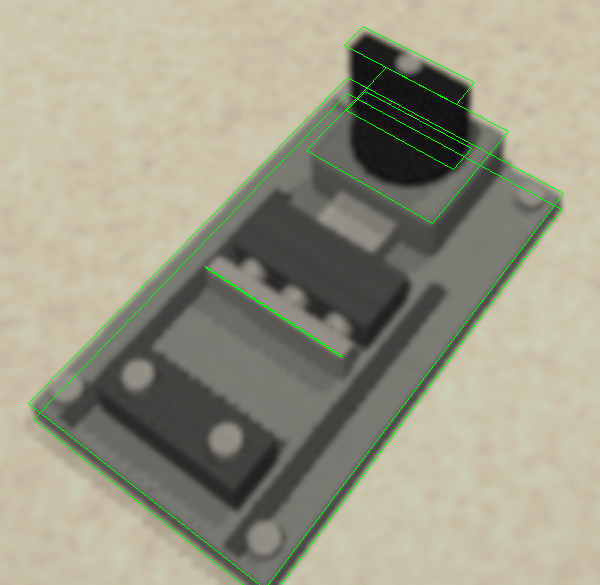

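Run:
```python
from ov import *
t=cv2.imread("pics/top0.png"); s=cv2.imread("pics/side0.png")
p=[.499,.149,-.343]
f=lambda i:cv2.convertScaleAbs(i,alpha=2.0,beta=-20)
seg=[((x,.015,z),(x,.07,z)) for x,z in((0,.03),)]+box(-.035,.035,.021,.062,.03)
cv2.imwrite("pics/o7.png",overlay(f(t),"top",p,9,(137,207,225,290),segs=seg))
cv2.imwrite("pics/o8.png",overlay(f(s),"side",p,7,(225,330,340,425),segs=seg))
```

```text
(no output)
```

View pics/o7.png

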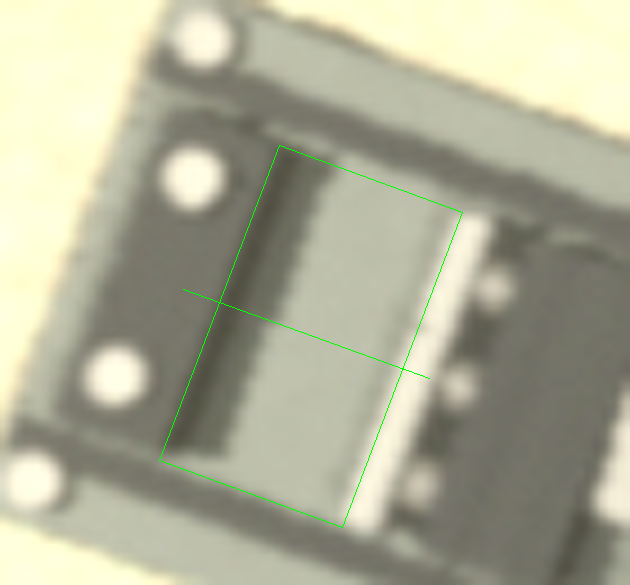

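View pics/o8.png

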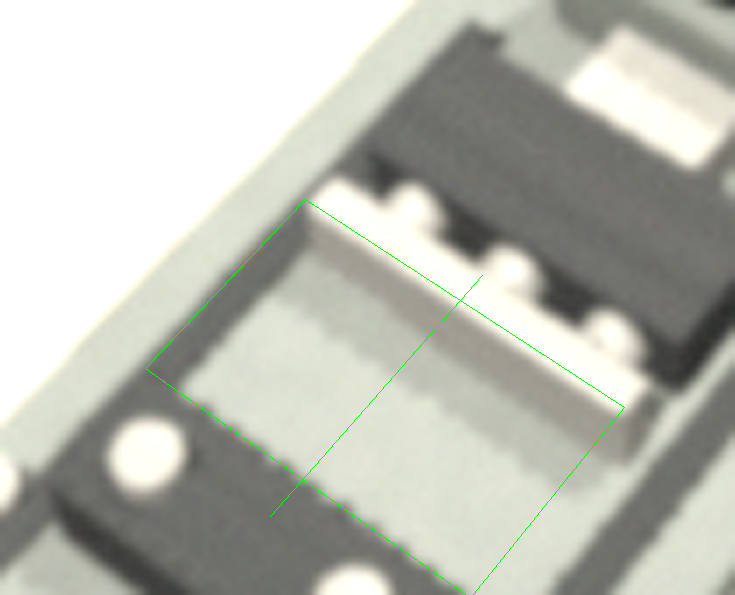

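```bash
cat > go.py <<'E'
from station import monitor
import numpy as np, sys
from scipy.spatial.transform import Rotation as R
def st():
    s=monitor.state(); q=s['eef_rot']; r=R.from_quat([q[1],q[2],q[3],q[0]]); return s,r
def plan(P,yaw):
    """tool x at yaw in world, y down; flips allowed -> report tool x yaw now"""
    s,r=st(); M=r.as_matrix()
    print("clock",round(s['clock'],2),"pos",s['position'].round(4),"q",s['q'].round(3),"open",round(s['opening'],4))
    print("F",s['wrist_force'].round(2),"T",s['wrist_torque'].round(3))
    print("tool x",M[:,0].round(4),"yaw",np.arctan2(M[1,0],M[0,0]).round(4),"y",M[:,1].round(4))
    if P is None: return
    for k in(0,np.pi):
        y=yaw+k; x=np.array([np.cos(y),np.sin(y),0]); yy=np.array([0,0,-1.]); G=np.c_[x,yy,np.cross(x,yy)]
        d=np.asarray(P)-s['position']
        print("flip" if k else "same","shift in TARGET axes mm",(1000*G.T@d).round(1),"in current axes",(1000*M.T@d).round(1),"rotvec tool",(r.inv()*R.from_matrix(G)).as_rotvec().round(4))
if __name__=="__main__":
    a=[float(v) for v in sys.argv[1:]]
    plan(a[:3],a[3]) if a else plan(None,0)
E
python3 go.py .5615 -.244 .12 1.511
python3 - <<'E'
from h import *
print(unproj("top",(200+215.5/9-.5,245+341.5/9-.5),.090))
E
```

```text
clock 0.1 pos [0.1883 0.5165 0.2308] q [ 1.006  0.381  1.298  0.     1.464 -0.215] open 0.0856
F [-0.64 -0.14  0.96] T [-0.007 -0.008 -0.043]
tool x [ 0.3426  0.9395 -0.0013] yaw 1.2211 y [-7.0e-04 -1.1e-03 -1.0e+00]
same shift in TARGET axes mm [-736.8  110.8 -417.9] in current axes [-586.4  111.3 -611.2] rotvec tool [-0.0005 -0.2899 -0.0012]
flip shift in TARGET axes mm [736.8 110.8 417.9] in current axes [-586.4  111.3 -611.2] rotvec tool [ 1.8000e-03  2.8517e+00 -7.0000e-04]
[0.47432869 0.07924835 0.09      ]
```

Request:
send_rows:
  targets:
    - [[0,0,0],[0,-0.0967,0]]
    - [[0,0,0],[0,-0.0967,0]]
    - [[0,0,0],[0,-0.0966,0]]
    - [[-20,0,-11],[0,0,0]]
    - [[-34,0,-19.3],[0,0,0]]
    - [[-34,0,-19.3],[0,0,0]]
    - [[-34,0,-19.3],[0,0,0]]
    - [[-34,0,-19.3],[0,0,0]]
    - [[-34,0,-19.3],[0,0,0]]
    - [[-34,0,-19.3],[0,0,0]]
  claw: 0.2

```text
clock: 0.93
position: [0.3018, 0.2838, 0.2312]
eef_rot: [0.515, -0.515, -0.485, 0.485]
wrist_force: [1.3, -0.8, 0.8]
opening: 0.0511
```

Request:
send_rows:
  targets:
    - [[-34,0,-19.3],[0,0,0]]
    - [[-34,0,-19.3],[0,0,0]]
    - [[-34,0,-19.3],[0,0,0]]
    - [[-34,0,-19.3],[0,0,0]]
    - [[-34,0,-19.3],[0,0,0]]
    - [[-34,0,-19.3],[0,0,0]]
    - [[-34,0,-19.3],[0,0,0]]
    - [[-34,0,-19.3],[0,0,0]]
    - [[-34,0,-19.3],[0,0,0]]
    - [[-34,0,-19.3],[0,0,0]]

```text
clock: 1.77
position: [0.4743, -0.0674, 0.2311]
eef_rot: [0.515, -0.515, -0.485, 0.485]
wrist_force: [1.2, 0.7, -1.0]
opening: 0.0511
```

```bash
python3 go.py .5615 -.244 .12 1.511
```

```text
clock 1.77 pos [ 0.4743 -0.0674  0.2311] q [-0.389  0.257  1.485  0.     1.401 -1.9  ] open 0.0511
F [ 1.18  0.66 -0.96] T [ 0.025 -0.001 -0.033]
tool x [6.020e-02 9.982e-01 2.000e-04] yaw 1.5105 y [-5.e-04  3.e-04 -1.e+00]
same shift in TARGET axes mm [-171.   111.1  -97.6] in current axes [-171.   111.   -97.7] rotvec tool [-0.0005 -0.0005  0.0002]
flip shift in TARGET axes mm [171.  111.1  97.6] in current axes [-171.   111.   -97.7] rotvec tool [-4.0000e-04  3.1411e+00 -7.0000e-04]
```

Request:
send_rows:
  targets:
    - [[-30,10,-17],[0,0,0]]
    - [[-30,20,-17],[0,0,0]]
    - [[-30,20,-17],[0,0,0]]
    - [[-30,20,-17],[0,0,0]]
    - [[-30,20,-17],[0,0,0]]
    - [[-21,21,-13],[0,0,0]]
    - [[0,0,0],[0,0,0]]
    - [[0,0,0],[0,0,0]]

```text
clock: 2.43
position: [0.5611, -0.2425, 0.1184]
eef_rot: [0.516, -0.514, -0.484, 0.485]
wrist_force: [-0.2, -0.8, 0.2]
opening: 0.051
```

```bash
python3 go.py .5615 -.244 .028 1.511
python3 - <<'E'
from station import capture
from ov import *
for n,b in(("side",(270,400,100,230)),("top",(320,480,180,300))):
    c=capture(n)["color"][:,:,::-1]; x0,x1,y0,y1=b
    cv2.imwrite(f"pics/{n}1.png",cv2.resize(c[y0:y1,x0:x1],None,fx=4.5,fy=4.5))
E
```

```text
clock 2.43 pos [ 0.5611 -0.2425  0.1184] q [-0.601  0.584  1.287  0.     1.274 -2.111] open 0.051
F [-0.2  -0.75  0.17] T [-0.007  0.07  -0.042]
tool x [0.0612 0.9981 0.0019] yaw 1.5096 y [-0.0029  0.0021 -1.    ]
same shift in TARGET axes mm [-1.5 90.4 -0.5] in current axes [-1.7 90.4 -0.8] rotvec tool [-0.0031 -0.0014  0.0019]
flip shift in TARGET axes mm [ 1.5 90.4  0.5] in current axes [-1.7 90.4 -0.8] rotvec tool [-3.0000e-03  3.1402e+00 -4.8000e-03]
```

View pics/side1.png

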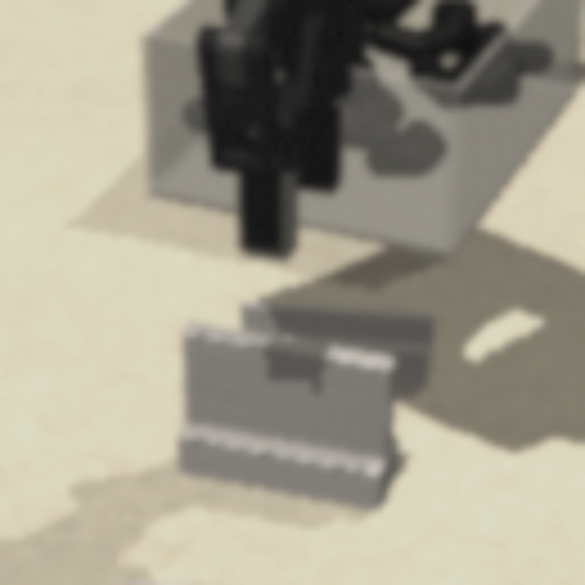

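View pics/top1.png

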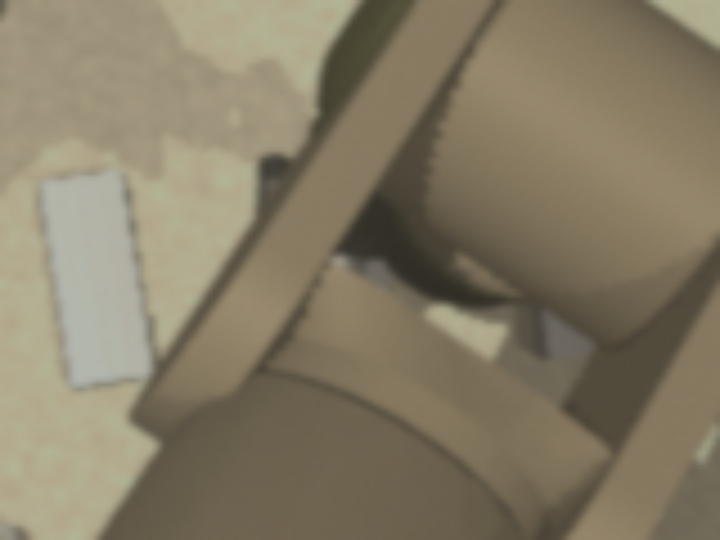

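Request:
send_rows:
  targets:
    - [[-1.5,20,-0.5],[0,0,0]]
    - [[0,25,0],[0,0,0]]
    - [[0,20,0],[0,0,0]]
    - [[0,13,0],[0,0,0]]
    - [[0,8,0],[0,0,0]]
    - [[0,4,0],[0,0,0]]
    - [[0,0,0],[0,0,0]]
    - [[0,0,0],[0,0,0]]

```text
clock: 3.2
position: [0.5625, -0.2434, 0.0315]
eef_rot: [-0.514, 0.515, 0.485, -0.485]
wrist_force: [-0.2, -1.2, -0.1]
opening: 0.0511
```

```bash
python3 go.py .5615 -.244 .028 1.511
python3 - <<'E'
from station import capture
from ov import *
for n,b in(("side",(270,400,100,230)),):
    c=capture(n)["color"][:,:,::-1]; x0,x1,y0,y1=b
    cv2.imwrite(f"pics/{n}2.png",cv2.resize(c[y0:y1,x0:x1],None,fx=4.5,fy=4.5))
E
```

```text
clock 3.2 pos [ 0.5625 -0.2434  0.0315] q [-0.601  0.687  1.376  0.     1.077 -2.113] open 0.0511
F [-0.24 -1.22 -0.14] T [-0.014 -0.033 -0.031]
tool x [ 5.930e-02  9.982e-01 -9.000e-04] yaw 1.5115 y [ 0.0015 -0.001  -1.    ]
same shift in TARGET axes mm [-0.6  3.5  0.9] in current axes [-0.6  3.5  0.9] rotvec tool [ 0.0015  0.0005 -0.0009]
flip shift in TARGET axes mm [ 0.6  3.5 -0.9] in current axes [-0.6  3.5  0.9] rotvec tool [-1.4000e-03 -3.1411e+00 -2.4000e-03]
```

View pics/side2.png

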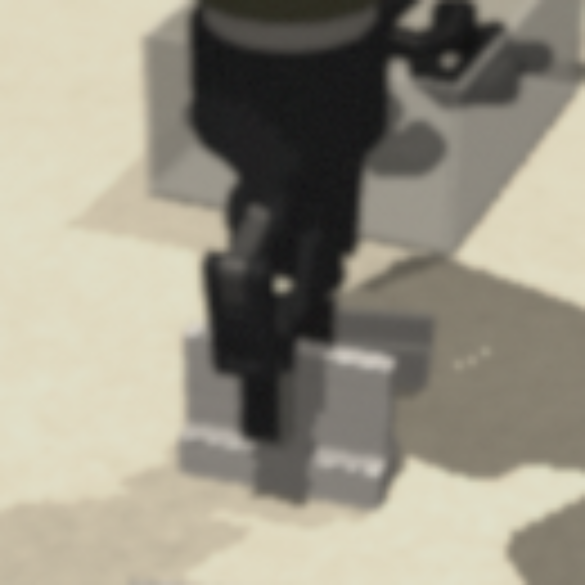

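Request:
send_rows:
  targets:
    - [[0,1,0],[0,0,0]]
    - [[0,0,0],[0,0,0]]
    - [[0,0,0],[0,0,0]]
    - [[0,0,0],[0,0,0]]
    - [[0,0,0],[0,0,0]]
    - [[0,0,0],[0,0,0]]
    - [[0,0,0],[0,0,0]]
    - [[0,0,0],[0,0,0]]
  claw: -1
  squeeze: 60

```text
clock: 3.92
position: [0.5621, -0.2435, 0.0296]
eef_rot: [-0.515, 0.515, 0.485, -0.485]
wrist_force: [-0.9, 1.1, 4.3]
opening: 0.0091
```

Request:
send_rows:
  targets:
    - [[0,0,0],[0,0,0]]
    - [[0,-3,0],[0,0,0]]
    - [[0,-8,0],[0,0,0]]
    - [[0,-20,0],[0,0,0]]
    - [[0,-30,0],[0,0,0]]
    - [[0,-30,0],[0,0,0]]
    - [[0,-30,0],[0,0,0]]
    - [[0,-20,0],[0,0,0]]
    - [[0,-8,0],[0,0,0]]
    - [[0,0,0],[0,0,0]]

```text
clock: 4.75
position: [0.5624, -0.2438, 0.1801]
eef_rot: [-0.514, 0.516, 0.485, -0.485]
wrist_force: [-0.1, 0.3, -2.5]
opening: 0.0095
```

```bash
python3 go.py .513 .188 .18 1.228
python3 - <<'E'
from station import capture
from ov import *
for n,b in(("side",(270,400,50,180)),):
    c=capture(n)["color"][:,:,::-1]; x0,x1,y0,y1=b
    cv2.imwrite(f"pics/{n}3.png",cv2.resize(c[y0:y1,x0:x1],None,fx=4.5,fy=4.5))
E
```

```text
clock 4.75 pos [ 0.5624 -0.2438  0.1801] q [-0.602  0.528  1.2   -0.     1.41  -2.113] open 0.0095
F [-0.06  0.3  -2.54] T [-0.039  0.012 -0.026]
tool x [ 0.0598  0.9982 -0.0017] yaw 1.511 y [ 0.0027 -0.0019 -1.    ]
same shift in TARGET axes mm [3.901e+02 1.000e-01 1.917e+02] in current axes [428.1  -0.9  75.1] rotvec tool [ 0.003   0.283  -0.0013]
flip shift in TARGET axes mm [-3.901e+02  1.000e-01 -1.917e+02] in current axes [428.1  -0.9  75.1] rotvec tool [-1.9000e-03 -2.8586e+00 -4.3000e-03]
```

View pics/side3.png

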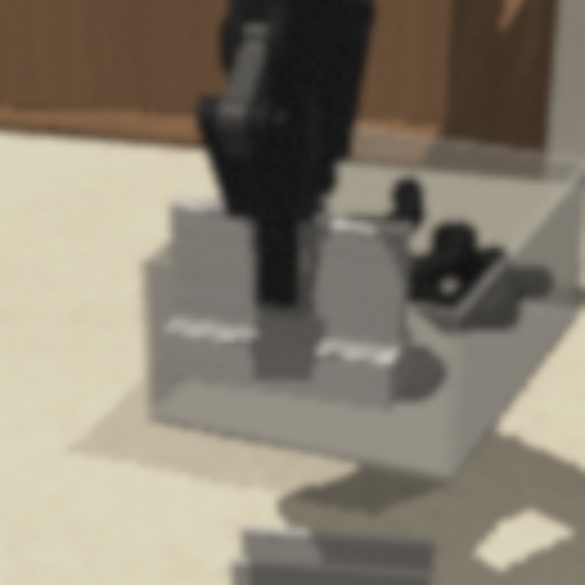

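Request:
send_rows:
  targets:
    - [[0,0,0],[0,0.06,0]]
    - [[0,0,0],[0,0.09,0]]
    - [[0,0,0],[0,0.083,0]]
    - [[0,0,0],[0,0.05,0]]
    - [[15,0,7],[0,0,0]]
    - [[30,0,15],[0,0,0]]
    - [[33,0,16],[0,0,0]]
    - [[33,0,16],[0,0,0]]
    - [[33,0,16],[0,0,0]]
    - [[33,0,16],[0,0,0]]

```text
clock: 5.63
position: [0.5391, -0.0455, 0.1767]
eef_rot: [0.579, -0.577, -0.407, 0.408]
wrist_force: [0.5, -0.2, -3.1]
opening: 0.0094
```

Request:
send_rows:
  targets:
    - [[33,0,16],[0,0,0]]
    - [[33,0,16],[0,0,0]]
    - [[33,0,16],[0,0,0]]
    - [[33,0,16],[0,0,0]]
    - [[30,0,15],[0,0,0]]
    - [[25,0,13],[0,0,0]]
    - [[16,0,8],[0,0,0]]
    - [[8,0,4],[0,0,0]]
    - [[0,0,0],[0,0,0]]
    - [[0,0,0],[0,0,0]]

```text
clock: 6.47
position: [0.5131, 0.1854, 0.1775]
eef_rot: [0.578, -0.578, -0.407, 0.408]
wrist_force: [-0.6, -1.0, -2.7]
opening: 0.009
```

```bash
python3 go.py .513 .188 .0416 1.228
```

```text
clock 6.47 pos [0.5131 0.1854 0.1775] q [ 0.13   0.419  1.4   -0.     1.325 -1.099] open 0.009
F [-0.64 -0.97 -2.72] T [-0.047  0.021  0.026]
tool x [ 0.3353  0.9421 -0.0011] yaw 1.2289 y [-1.5e-03 -6.0e-04 -1.0e+00]
same shift in TARGET axes mm [  2.4 135.9   1. ] in current axes [  2.5 135.9   0.8] rotvec tool [-0.0012  0.0009 -0.0011]
flip shift in TARGET axes mm [ -2.4 135.9  -1. ] in current axes [  2.5 135.9   0.8] rotvec tool [-1.8000e-03 -3.1407e+00  1.9000e-03]
```

Descend to about 20 mm above the bed, then look.

Request:
send_rows:
  targets:
    - [[2.4,15,1],[0,0,0]]
    - [[0,25,0],[0,0,0]]
    - [[0,30,0],[0,0,0]]
    - [[0,20,0],[0,0,0]]
    - [[0,10,0],[0,0,0]]
    - [[0,5,0],[0,0,0]]
    - [[0,0,0],[0,0,0]]
    - [[0,0,0],[0,0,0]]

```text
clock: 7.13
position: [0.5141, 0.188, 0.0742]
eef_rot: [-0.578, 0.578, 0.408, -0.407]
wrist_force: [0.2, 1.0, -2.8]
opening: 0.0093
```

```bash
python3 go.py .513 .188 .0416 1.228
python3 - <<'E'
from station import capture
from ov import *
from station import monitor
z=monitor.state()['position'][2]-.0296
print(z)
p=[.513,.188,-.343]
TS=box(-.045,.045,-.015,.015,z)+box(-.045,.045,-.015,.015,z+.02)+box(-.045,.045,-.005,.005,z+.065)
for n,b,k in(("side",(220,350,310,430),6),("top",(130,240,210,300),6)):
    c=np.ascontiguousarray(capture(n)["color"][:,:,::-1]); cv2.imwrite(f"pics/{n}4r.png",c)
    im=overlay(cv2.convertScaleAbs(c,alpha=1.6),n,p,k,b,segs=TS); cv2.imwrite(f"pics/{n}4.png",im)
E
```

```text
clock 7.13 pos [0.5141 0.188  0.0742] q [ 0.134  0.54   1.532 -0.     1.068 -1.093] open 0.0093
F [ 0.16  0.96 -2.84] T [ 0.015 -0.025 -0.022]
tool x [3.367e-01 9.416e-01 7.000e-04] yaw 1.2274 y [ 1.6e-03  1.0e-04 -1.0e+00]
same shift in TARGET axes mm [-0.4 32.6  1. ] in current axes [-0.4 32.6  1.1] rotvec tool [ 0.0014 -0.0006  0.0007]
flip shift in TARGET axes mm [ 0.4 32.6 -1. ] in current axes [-0.4 32.6  1.1] rotvec tool [-1.000e-03  3.141e+00  2.200e-03]
0.04463361360107611
```

View pics/side4.png

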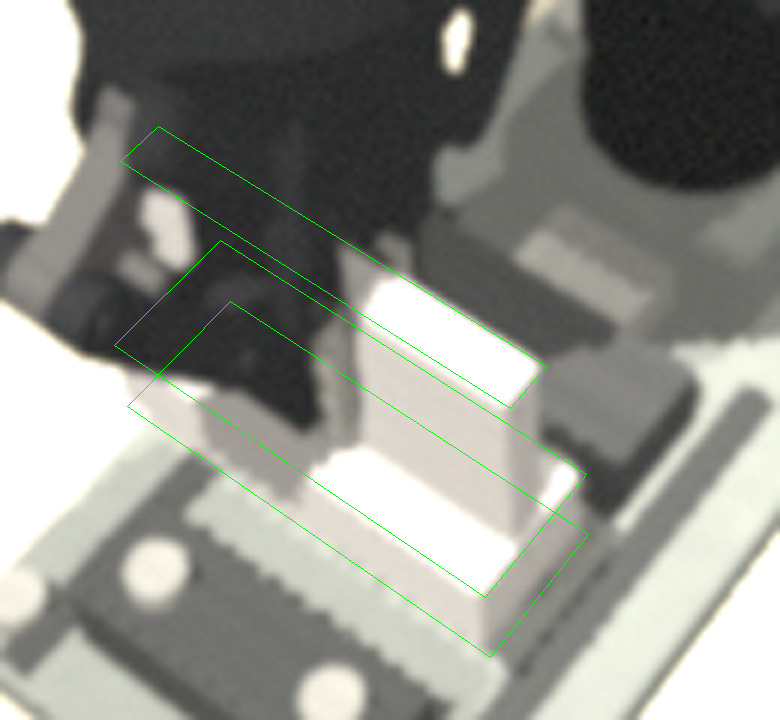

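View pics/top4.png

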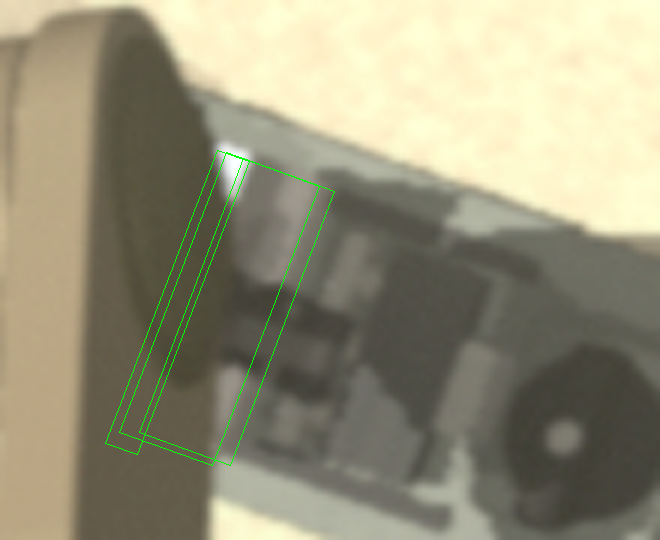

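Request:
send_rows:
  targets:
    - [[-0.4,8,1],[0,0,0]]
    - [[0,10,0],[0,0,0]]
    - [[0,6,0],[0,0,0]]
    - [[0,3,0],[0,0,0]]
    - [[0,2,0],[0,0,0]]
    - [[0,0,0],[0,0,0]]
    - [[0,0,0],[0,0,0]]

```text
clock: 7.82
position: [0.5124, 0.1884, 0.0443]
eef_rot: [-0.578, 0.578, 0.407, -0.407]
wrist_force: [0.0, 0.9, -2.9]
opening: 0.0092
```

```bash
python3 go.py .513 .188 .0416 1.228
```

```text
clock 7.82 pos [0.5124 0.1884 0.0443] q [ 0.135  0.581  1.565 -0.     0.996 -1.093] open 0.0092
F [ 0.04  0.87 -2.91] T [0.005 0.029 0.   ]
tool x [0.3361 0.9418 0.    ] yaw 1.228 y [ 1.e-04 -0.e+00 -1.e+00]
same shift in TARGET axes mm [-0.1  2.7 -0.7] in current axes [-0.1  2.7 -0.7] rotvec tool [0.0001 0.     0.    ]
flip shift in TARGET axes mm [0.1 2.7 0.7] in current axes [-0.1  2.7 -0.7] rotvec tool [ 0.0000e+00 -3.1416e+00 -1.0000e-04]
```

Request:
send_rows:
  targets:
    - [[0,1.5,0],[0,0,0]]
    - [[0,0.7,0],[0,0,0]]
    - [[0,0.5,0],[0,0,0]]
    - [[0,0,0],[0,0,0]]

```text
clock: 8.15
position: [0.5123, 0.1884, 0.0417]
eef_rot: [-0.578, 0.578, 0.407, -0.407]
wrist_force: [0.1, 0.0, -2.3]
opening: 0.0096
```

```bash
python3 go.py .513 .188 .0416 1.228
python3 - <<'E'
from station import capture
from ov import *
p=[.513,.188,-.343]; z=.012
TS=box(-.045,.045,-.015,.015,z)+box(-.045,.045,-.015,.015,z+.02)+box(-.045,.045,-.005,.005,z+.065)
for n,b,k in(("side",(220,350,320,440),6),):
    c=np.ascontiguousarray(capture(n)["color"][:,:,::-1])
    cv2.imwrite(f"pics/{n}5.png",overlay(cv2.convertScaleAbs(c,alpha=1.6),n,p,k,b,segs=TS))
E
```

```text
clock 8.15 pos [0.5123 0.1884 0.0417] q [ 0.135  0.585  1.568  0.     0.989 -1.093] open 0.0096
F [ 0.06  0.02 -2.31] T [0.002 0.032 0.052]
tool x [3.361e-01 9.418e-01 1.000e-04] yaw 1.228 y [ 2.e-04  0.e+00 -1.e+00]
same shift in TARGET axes mm [-0.1  0.1 -0.8] in current axes [-0.1  0.1 -0.8] rotvec tool [0.0002 0.     0.0001]
flip shift in TARGET axes mm [0.1 0.1 0.8] in current axes [-0.1  0.1 -0.8] rotvec tool [ 1.0000e-04 -3.1416e+00 -3.0000e-04]
```

View pics/side5.png

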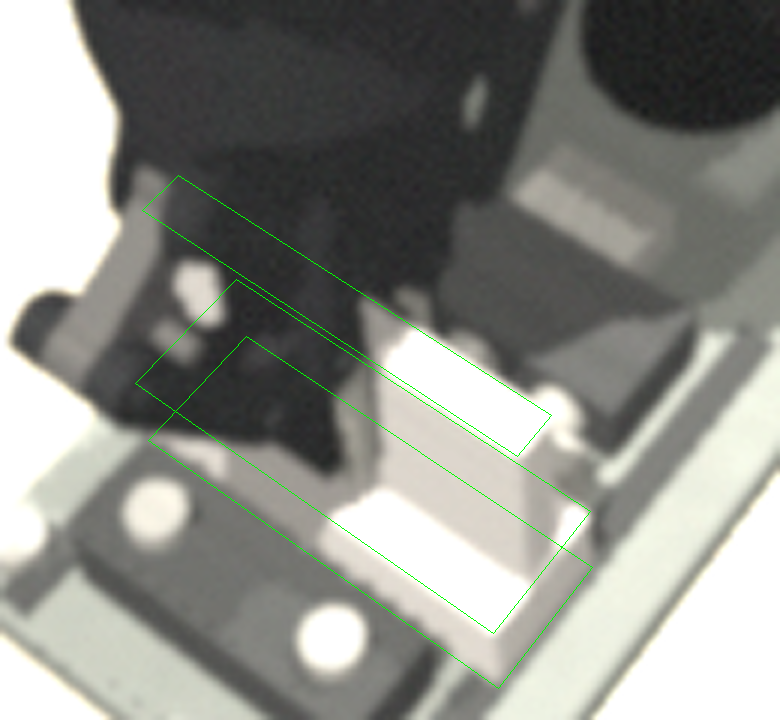

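Request:
send_rows:
  targets:
    - [[0,0.5,0],[0,0,0]]
    - [[0,0,0],[0,0,0]]

```text
clock: 8.37
position: [0.5124, 0.1884, 0.0416]
eef_rot: [-0.578, 0.578, 0.408, -0.407]
wrist_force: [-2.0, 0.2, 2.9]
opening: 0.0092
```

Request:
send_rows:
  targets:
    - [[0,0.5,0],[0,0,0]]
    - [[0,0,0],[0,0,0]]

```text
clock: 8.53
position: [0.5124, 0.1884, 0.0415]
eef_rot: [-0.578, 0.578, 0.408, -0.407]
wrist_force: [-3.1, 0.2, 8.3]
opening: 0.0093
```

Request:
send_rows:
  targets:
    - [[0,-0.5,0],[0,0,0]]
    - [[0,0,0],[0,0,0]]
    - [[0,0,0],[0,0,0]]
    - [[0,0,0],[0,0,0]]
    - [[0,0,0],[0,0,0]]
    - [[0,0,0],[0,0,0]]
  claw: 0.2

```text
clock: 9.03
position: [0.5123, 0.1883, 0.041]
eef_rot: [-0.578, 0.578, 0.407, -0.407]
wrist_force: [-0.2, 0.1, 0.4]
opening: 0.0511
```

Request:
send_rows:
  targets:
    - [[0,-5,0],[0,0,0]]
    - [[0,-15,0],[0,0,0]]
    - [[0,-30,0],[0,0,0]]
    - [[0,-30,0],[0,0,0]]
    - [[0,-20,0],[0,0,0]]
    - [[0,-10,0],[0,0,0]]
    - [[0,0,0],[0,0,0]]
    - [[0,0,0],[0,0,0]]

```text
clock: 9.7
position: [0.512, 0.1883, 0.1506]
eef_rot: [0.578, -0.578, -0.407, 0.408]
wrist_force: [-0.1, 1.6, -1.0]
opening: 0.0511
```

```bash
python3 go.py .474 .079 .15 1.228
python3 - <<'E'
from station import capture
from ov import *
p=[.513,.188,-.343]; z=.012
TS=box(-.045,.045,-.015,.015,z)+box(-.045,.045,-.015,.015,z+.02)+box(-.045,.045,-.005,.005,z+.065)
for n,b,k in(("side",(220,350,320,440),6),):
    c=np.ascontiguousarray(capture(n)["color"][:,:,::-1])
    cv2.imwrite(f"pics/{n}6.png",overlay(cv2.convertScaleAbs(c,alpha=1.6),n,p,k,b,segs=TS))
E
```

```text
clock 9.7 pos [0.512  0.1883 0.1506] q [ 0.135  0.445  1.441 -0.     1.256 -1.093] open 0.0511
F [-0.1   1.58 -0.97] T [-0.055 -0.001 -0.023]
tool x [ 3.362e-01  9.418e-01 -3.000e-04] yaw 1.228 y [-6.e-04 -1.e-04 -1.e+00]
same shift in TARGET axes mm [-115.7    0.6   -1. ] in current axes [-115.7    0.6   -1. ] rotvec tool [-0.0005 -0.     -0.0003]
flip shift in TARGET axes mm [115.7   0.6   1. ] in current axes [-115.7    0.6   -1. ] rotvec tool [ 4.0000e-04  3.1416e+00 -8.0000e-04]
```

View pics/side6.png

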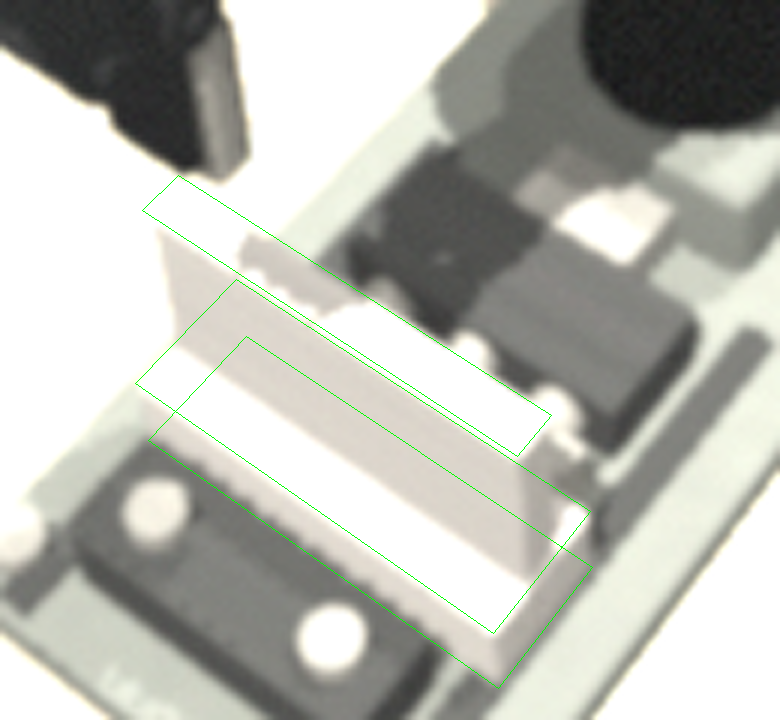

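Request:
send_rows:
  targets:
    - [[-10,0,-1],[0,0,0]]
    - [[-25,0,0],[0,0,0]]
    - [[-35,0,0],[0,0,0]]
    - [[-25,0,0],[0,0,0]]
    - [[-15,0,0],[0,0,0]]
    - [[-5.7,0,0],[0,0,0]]
    - [[0,0,0],[0,0,0]]
    - [[0,0,0],[0,0,0]]

```text
clock: 10.42
position: [0.4743, 0.0791, 0.1507]
eef_rot: [0.578, -0.578, -0.407, 0.407]
wrist_force: [-0.1, 0.3, 0.2]
opening: 0.0512
```

```bash
python3 go.py .474 .079 .054 1.228
python3 - <<'E'
from station import capture
from ov import *
p=[.499,.149,-.343]
for n,b,k in(("side",(270,400,230,350),5),("top",(130,270,210,330),5)):
    c=np.ascontiguousarray(capture(n)["color"][:,:,::-1])
    cv2.imwrite(f"pics/{n}7.png",overlay(cv2.convertScaleAbs(c,alpha=1.6),n,p,k,b,segs=[]))
E
```

```text
clock 10.42 pos [0.4743 0.0791 0.1507] q [-0.082  0.343  1.615  0.     1.185 -1.309] open 0.0512
F [-0.14  0.31  0.2 ] T [-0.035 -0.038  0.018]
tool x [0.3365 0.9417 0.    ] yaw 1.2276 y [-7.e-04  3.e-04 -1.e+00]
same shift in TARGET axes mm [-0.3 96.7  0.3] in current axes [-0.3 96.7  0.2] rotvec tool [-0.0008 -0.0004  0.    ]
flip shift in TARGET axes mm [ 0.3 96.7 -0.3] in current axes [-0.3 96.7  0.2] rotvec tool [-0.0000e+00  3.1412e+00 -1.2000e-03]
```

View pics/side7.png

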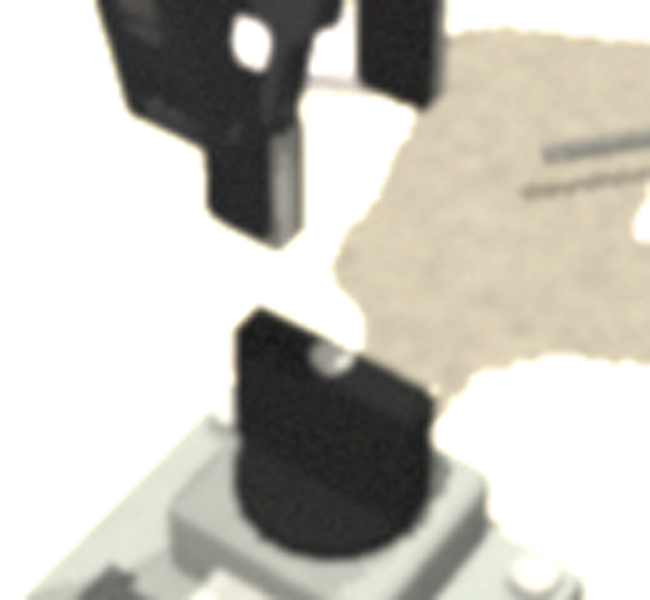

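View pics/top7.png

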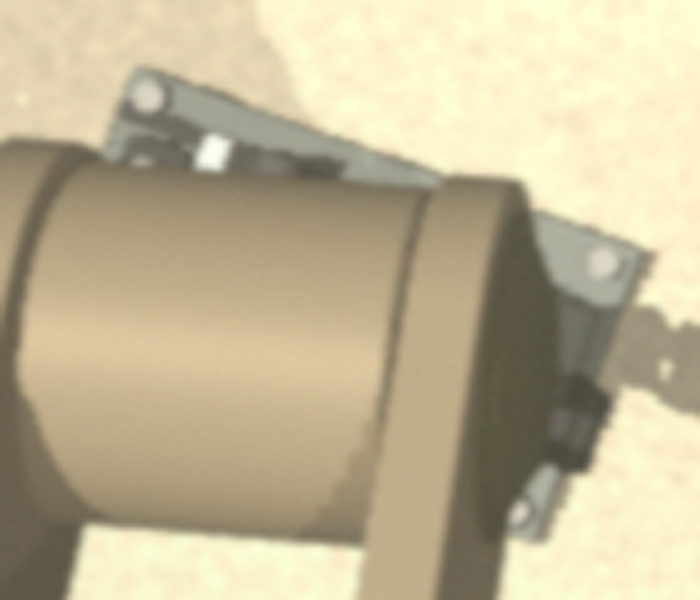

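Request:
send_rows:
  targets:
    - [[0,15,0],[0,0,0]]
    - [[0,25,0],[0,0,0]]
    - [[0,25,0],[0,0,0]]
    - [[0,15,0],[0,0,0]]
    - [[0,10,0],[0,0,0]]
    - [[0,4,0],[0,0,0]]
    - [[0,0,0],[0,0,0]]
    - [[0,0,0],[0,0,0]]

```text
clock: 11.18
position: [0.4747, 0.0794, 0.0574]
eef_rot: [-0.578, 0.578, 0.408, -0.407]
wrist_force: [-0.2, 0.1, -0.5]
opening: 0.0513
```

```bash
python3 go.py .474 .079 .056 1.228
python3 - <<'E'
from station import capture
from ov import *
p=[.499,.149,-.343]
for n,b,k in(("side",(270,400,230,350),5),):
    c=np.ascontiguousarray(capture(n)["color"][:,:,::-1])
    cv2.imwrite(f"pics/{n}8.png",overlay(cv2.convertScaleAbs(c,alpha=1.8),n,p,k,b,segs=[]))
E
```

```text
clock 11.18 pos [0.4747 0.0794 0.0574] q [-0.081  0.478  1.734  0.     0.93  -1.31 ] open 0.0513
F [-0.21  0.13 -0.52] T [ 0.03   0.021 -0.007]
tool x [3.354e-01 9.421e-01 1.000e-04] yaw 1.2287 y [ 5.e-04 -0.e+00 -1.e+00]
same shift in TARGET axes mm [-0.6  1.4  0.5] in current axes [-0.6  1.4  0.5] rotvec tool [0.0005 0.0007 0.0001]
flip shift in TARGET axes mm [ 0.6  1.4 -0.5] in current axes [-0.6  1.4  0.5] rotvec tool [ 2.0000e-04 -3.1408e+00 -8.0000e-04]
```

View pics/side8.png

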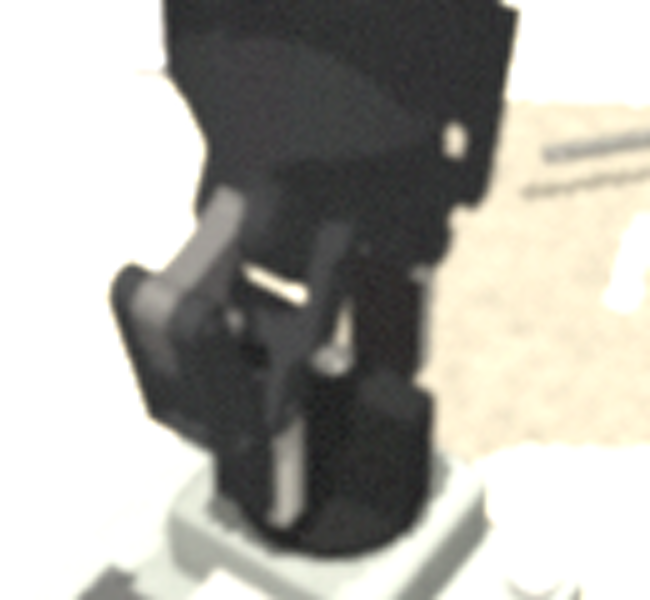

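Request:
send_rows:
  targets:
    - [[-0.5,0,0.4],[0,0,0]]
    - [[0,0,0],[0,0,0]]
    - [[0,0,0],[0,0,0]]
    - [[0,0,0],[0,0,0]]
    - [[0,0,0],[0,0,0]]
    - [[0,0,0],[0,0,0]]
    - [[0,0,0],[0,0,0]]
  claw: -1
  squeeze: 60

```text
clock: 11.82
position: [0.4743, 0.0795, 0.0578]
eef_rot: [0.578, -0.578, -0.408, 0.406]
wrist_force: [0.6, 7.8, 4.4]
opening: 0.0133
```

```bash
python3 go.py .474 .079 .056 1.228; python3 go.py
```

```text
clock 11.82 pos [0.4743 0.0795 0.0578] q [-0.082  0.476  1.735  0.002  0.928 -1.31 ] open 0.0133
F [0.57 7.81 4.41] T [ 0.887 -0.025 -0.129]
tool x [0.3366 0.9417 0.0021] yaw 1.2275 y [ 0.002   0.0015 -1.    ]
same shift in TARGET axes mm [-0.6  1.8  0.1] in current axes [-0.6  1.8  0.1] rotvec tool [ 0.0014 -0.0005  0.0021]
flip shift in TARGET axes mm [ 0.6  1.8 -0.1] in current axes [-0.6  1.8  0.1] rotvec tool [-3.3000e-03  3.1411e+00  2.2000e-03]
clock 11.82 pos [0.4743 0.0795 0.0578] q [-0.082  0.476  1.735  0.002  0.928 -1.31 ] open 0.0133
F [0.57 7.81 4.41] T [ 0.887 -0.025 -0.129]
tool x [0.3366 0.9417 0.0021] yaw 1.2275 y [ 0.002   0.0015 -1.    ]
```

Request:
send_rows:
  targets:
    - [[0.5,0,0],[0,0,0]]
    - [[0,0,0],[0,0,0]]
    - [[0,0,0],[0,0,0]]

```text
clock: 12.07
position: [0.4743, 0.0796, 0.0578]
eef_rot: [-0.578, 0.578, 0.408, -0.407]
wrist_force: [0.4, 4.9, 5.7]
opening: 0.0129
```

```bash
python3 go.py
```

```text
clock 12.07 pos [0.4743 0.0796 0.0578] q [-8.100e-02  4.760e-01  1.735e+00  1.000e-03  9.290e-01 -1.309e+00] open 0.0129
F [0.39 4.94 5.7 ] T [ 0.479  0.114 -0.111]
tool x [0.3363 0.9417 0.0011] yaw 1.2278 y [ 1.5e-03  7.0e-04 -1.0e+00]
```

Request:
send_rows:
  targets:
    - [[0.8,0,0],[0,0,0]]
    - [[0,0,0],[0,0,0]]
    - [[0,0,0],[0,0,0]]
    - [[0,0,0],[0,0.05,0]]
    - [[0,0,0],[0,0.05,0]]
    - [[0,0,0],[0,0.05,0]]
    - [[0,0,0],[0,0.05,0]]
  squeeze: 110

```text
clock: 12.65
position: [0.4743, 0.0795, 0.0579]
eef_rot: [-0.616, 0.616, 0.347, -0.347]
wrist_force: [-2.7, -1.7, 9.0]
opening: 0.0127
```

```bash
python3 go.py
```

```text
clock 12.65 pos [0.4743 0.0795 0.0579] q [-8.000e-02  4.760e-01  1.734e+00 -1.000e-03  9.300e-01 -1.106e+00] open 0.0127
F [-2.72 -1.69  8.99] T [-0.531  0.591  0.185]
tool x [ 5.180e-01  8.554e-01 -6.000e-04] yaw 1.0263 y [ 6.0e-04 -1.1e-03 -1.0e+00]
```

Request:
send_rows:
  targets:
    - [[0,0,0],[0,0.08,0]]
    - [[0,0,0],[0,0.08,0]]
    - [[0,0,0],[0,0.08,0]]
    - [[0,0,0],[0,0.08,0]]
    - [[0,0,0],[0,0.08,0]]
    - [[0,0,0],[0,0.08,0]]
    - [[0,0,0],[0,0.08,0]]
    - [[0,0,0],[0,0.04,0]]
    - [[0,0,0],[0,0,0]]
    - [[0,0,0],[0,0,0]]

```text
clock: 13.48
position: [0.4737, 0.0792, 0.0579]
eef_rot: [-0.691, 0.691, 0.15, -0.151]
wrist_force: [-4.8, -4.8, 10.5]
opening: 0.0129
```

```bash
python3 go.py
```

```text
clock 13.48 pos [0.4737 0.0792 0.0579] q [-0.081  0.476  1.735 -0.002  0.931 -0.507] open 0.0129
F [-4.78 -4.78 10.48] T [-0.894  0.989 -0.172]
tool x [ 0.9098  0.415  -0.0014] yaw 0.4279 y [-8.0e-04 -1.6e-03 -1.0e+00]
```

Request:
send_rows:
  targets:
    - [[0,0,0],[0,0.08,0]]
    - [[0,0,0],[0,0.08,0]]
    - [[0,0,0],[0,0.08,0]]
    - [[0,0,0],[0,0.08,0]]
    - [[0,0,0],[0,0.08,0]]
    - [[0,0,0],[0,0.08,0]]
    - [[0,0,0],[0,0.08,0]]
    - [[0,0,0],[0,0.04,0]]

```text
clock: 14.15
position: [0.4731, 0.0791, 0.0579]
eef_rot: [-0.704, 0.705, -0.063, 0.061]
wrist_force: [-7.3, -6.3, 12.3]
opening: 0.0125
```

```bash
python3 go.py
```

```text
clock 14.15 pos [0.4731 0.0791 0.0579] q [-0.081  0.476  1.736 -0.002  0.933  0.096] open 0.0125
F [-7.34 -6.3  12.27] T [-0.929  1.397  0.14 ]
tool x [ 0.9847 -0.1743 -0.0019] yaw -0.1752 y [-0.0023 -0.0018 -1.    ]
```

```bash
cat > tq.py <<'E'
from station import monitor
import numpy as np
from scipy.spatial.transform import Rotation as R
s=monitor.state(); q=s['eef_rot']; M=R.from_quat([q[1],q[2],q[3],q[0]]).as_matrix()
y=np.arctan2(M[1,0],M[0,0]); a=1.2278-y
print("t %.2f knob~%.3f Tz %.3f j6eff %.3f qd6 %.2f F %s pos %s q6 %.3f open %.4f"%(s['clock'],a%(2*np.pi),s['wrist_torque'][2],s['joint_efforts'][5],s['qd'][5],s['wrist_force'].round(1),s['position'].round(4),s['q'][5],s['opening']))
E
python3 tq.py
```

```text
t 14.15 knob~1.403 Tz 0.140 j6eff 0.080 qd6 0.42 F [-7.3 -6.3 12.3] pos [0.4731 0.0791 0.0579] q6 0.096 open 0.0125
```

Request:
send_rows:
  targets:
    - [[-0.4,0,-0.4],[0,0.04,0]]
    - [[-0.4,0,-0.4],[0,0.04,0]]
    - [[0,0,0],[0,0.04,0]]

```text
clock: 14.4
position: [0.4729, 0.0791, 0.0579]
eef_rot: [-0.699, 0.7, -0.103, 0.103]
wrist_force: [-3.1, -0.9, 10.0]
opening: 0.0125
```

```bash
python3 tq.py
```

```text
t 14.40 knob~1.521 Tz 0.121 j6eff -0.458 qd6 0.48 F [-3.1 -0.9 10. ] pos [0.4729 0.0791 0.0579] q6 0.212 open 0.0125
```

Request:
send_rows:
  targets:
    - [[0,0,0],[0,0.04,0]]
    - [[0,0,0],[0,0.04,0]]

```text
clock: 14.57
position: [0.4728, 0.0791, 0.0579]
eef_rot: [-0.695, 0.695, -0.131, 0.131]
wrist_force: [-4.1, -1.0, 9.9]
opening: 0.0124
```

```bash
python3 tq.py
```

```text
t 14.57 knob~1.601 Tz 0.221 j6eff -0.449 qd6 0.48 F [-4.1 -1.   9.9] pos [0.4728 0.0791 0.0579] q6 0.292 open 0.0124
```

Request:
send_rows:
  targets:
    - [[0,0,0],[0,0.03,0]]
    - [[0,0,0],[0,0.03,0]]

```text
clock: 14.73
position: [0.4728, 0.0792, 0.0579]
eef_rot: [-0.69, 0.691, -0.152, 0.152]
wrist_force: [-5.4, -1.1, 11.1]
opening: 0.0125
```

```bash
python3 tq.py
```

```text
t 14.73 knob~1.661 Tz 0.155 j6eff -0.269 qd6 0.36 F [-5.4 -1.1 11.1] pos [0.4728 0.0792 0.0579] q6 0.352 open 0.0125
```

Request:
send_rows:
  targets:
    - [[0,0,0],[0,0.03,0]]
    - [[0,0,0],[0,0.03,0]]

```text
clock: 14.9
position: [0.4727, 0.0792, 0.0579]
eef_rot: [-0.686, 0.686, -0.173, 0.172]
wrist_force: [-4.4, -1.1, 10.7]
opening: 0.0128
```

```bash
python3 tq.py
```

```text
t 14.90 knob~1.721 Tz 0.176 j6eff -0.290 qd6 0.36 F [-4.4 -1.1 10.7] pos [0.4727 0.0792 0.0579] q6 0.412 open 0.0128
```

Request:
send_rows:
  targets:
    - [[0,0,0],[0,0.03,0]]
    - [[0,0,0],[0,0.03,0]]

```text
clock: 15.07
position: [0.4727, 0.0792, 0.0579]
eef_rot: [-0.68, 0.68, -0.193, 0.193]
wrist_force: [-5.6, -0.9, 11.2]
opening: 0.0124
```

```bash
python3 tq.py
```

```text
t 15.07 knob~1.781 Tz 0.214 j6eff -0.290 qd6 0.36 F [-5.6 -0.9 11.2] pos [0.4727 0.0792 0.0579] q6 0.472 open 0.0124
```

Request:
send_rows:
  targets:
    - [[0,0,0],[0,0.03,0]]
    - [[0,0,0],[0,0.03,0]]

```text
clock: 15.23
position: [0.4726, 0.0793, 0.0579]
eef_rot: [-0.674, 0.674, -0.214, 0.213]
wrist_force: [-5.5, -0.0, 10.7]
opening: 0.0126
```

```bash
python3 tq.py
```

```text
t 15.23 knob~1.841 Tz 0.201 j6eff -0.291 qd6 0.36 F [-5.5 -0.  10.7] pos [0.4726 0.0793 0.0579] q6 0.532 open 0.0126
```

Request:
send_rows:
  targets:
    - [[0,0,0],[0,0.03,0]]
    - [[0,0,0],[0,0.03,0]]

```text
clock: 15.4
position: [0.4725, 0.0793, 0.0579]
eef_rot: [-0.667, 0.668, -0.234, 0.233]
wrist_force: [-4.7, 1.0, 11.2]
opening: 0.0121
```

```bash
python3 tq.py
```

```text
t 15.40 knob~1.901 Tz 0.157 j6eff -0.290 qd6 0.36 F [-4.7  1.  11.2] pos [0.4725 0.0793 0.0579] q6 0.592 open 0.0121
```

Request:
send_rows:
  targets:
    - [[0,0,0],[0,0.03,0]]
    - [[0,0,0],[0,0.03,0]]

```text
clock: 15.57
position: [0.4725, 0.0793, 0.0579]
eef_rot: [-0.66, 0.66, -0.254, 0.253]
wrist_force: [-4.6, 0.5, 12.0]
opening: 0.0122
```

```bash
python3 tq.py
```

```text
t 15.57 knob~1.961 Tz 0.250 j6eff -0.273 qd6 0.36 F [-4.6  0.5 12. ] pos [0.4725 0.0793 0.0579] q6 0.652 open 0.0122
```

Request:
send_rows:
  targets:
    - [[0,0,0],[0,0.03,0]]
    - [[0,0,0],[0,0.03,0]]

```text
clock: 15.73
position: [0.4725, 0.0794, 0.0579]
eef_rot: [-0.652, 0.653, -0.273, 0.273]
wrist_force: [-4.6, 1.7, 11.2]
opening: 0.0126
```

```bash
python3 tq.py
```

```text
t 15.73 knob~2.020 Tz 0.390 j6eff -0.088 qd6 0.36 F [-4.6  1.7 11.2] pos [0.4725 0.0794 0.0579] q6 0.712 open 0.0126
```

Request:
send_rows:
  targets:
    - [[0,0,0],[0,0.03,0]]
    - [[0,0,0],[0,0.03,0]]

```text
clock: 15.9
position: [0.4724, 0.0795, 0.0579]
eef_rot: [-0.644, 0.644, -0.293, 0.292]
wrist_force: [-5.8, 1.6, 12.4]
opening: 0.0124
```

```bash
python3 tq.py
```

```text
t 15.90 knob~2.080 Tz 0.431 j6eff -0.086 qd6 0.36 F [-5.8  1.6 12.4] pos [0.4724 0.0795 0.0579] q6 0.771 open 0.0124
```

Request:
send_rows:
  targets:
    - [[0,0,0],[0,0.03,0]]
    - [[0,0,0],[0,0.03,0]]

```text
clock: 16.07
position: [0.4724, 0.0795, 0.0579]
eef_rot: [-0.635, 0.635, -0.312, 0.311]
wrist_force: [-5.5, 1.4, 12.1]
opening: 0.0124
```

```bash
python3 tq.py
```

```text
t 16.07 knob~2.140 Tz 0.394 j6eff -0.077 qd6 0.36 F [-5.5  1.4 12.1] pos [0.4724 0.0795 0.0579] q6 0.831 open 0.0124
```

Request:
send_rows:
  targets:
    - [[0,0,0],[0,0.03,0]]
    - [[0,0,0],[0,0.03,0]]

```text
clock: 16.23
position: [0.4724, 0.0796, 0.0579]
eef_rot: [-0.625, 0.625, -0.331, 0.33]
wrist_force: [-5.8, 2.6, 12.1]
opening: 0.0123
```

```bash
python3 tq.py
```

```text
t 16.23 knob~2.200 Tz 0.385 j6eff -0.068 qd6 0.36 F [-5.8  2.6 12.1] pos [0.4724 0.0796 0.0579] q6 0.891 open 0.0123
```

Request:
send_rows:
  targets:
    - [[0,0,0],[0,0.03,0]]
    - [[0,0,0],[0,0.03,0]]

```text
clock: 16.4
position: [0.4723, 0.0796, 0.0579]
eef_rot: [-0.615, 0.615, -0.35, 0.348]
wrist_force: [-6.9, 2.1, 11.7]
opening: 0.0121
```

```bash
python3 tq.py
```

```text
t 16.40 knob~2.260 Tz 0.448 j6eff -0.059 qd6 0.36 F [-6.9  2.1 11.7] pos [0.4723 0.0796 0.0579] q6 0.951 open 0.0121
```

Request:
send_rows:
  targets:
    - [[0,0,0],[0,0.03,0]]
    - [[0,0,0],[0,0.03,0]]
    - [[0,0,0],[0,0.03,0]]
    - [[0,0,0],[0,0.03,0]]
    - [[0,0,0],[0,0.03,0]]
    - [[0,0,0],[0,0.03,0]]

```text
clock: 16.9
position: [0.4722, 0.0798, 0.0579]
eef_rot: [-0.581, 0.581, -0.403, 0.402]
wrist_force: [-6.4, 2.7, 12.9]
opening: 0.0124
```

```bash
python3 tq.py
```

```text
t 16.90 knob~2.440 Tz 0.381 j6eff -0.033 qd6 0.36 F [-6.4  2.7 12.9] pos [0.4722 0.0798 0.0579] q6 1.131 open 0.0124
```

Request:
send_rows:
  targets:
    - [[0,0,0],[0,0.03,0]]
    - [[0,0,0],[0,0.03,0]]
    - [[0,0,0],[0,0.03,0]]
    - [[0,0,0],[0,0.03,0]]

```text
clock: 17.23
position: [0.4722, 0.0799, 0.0579]
eef_rot: [-0.556, 0.556, -0.438, 0.436]
wrist_force: [-6.0, 4.8, 12.6]
opening: 0.0129
```

```bash
python3 tq.py
```

```text
t 17.23 knob~2.560 Tz 0.485 j6eff -0.015 qd6 0.36 F [-6.   4.8 12.6] pos [0.4722 0.0799 0.0579] q6 1.251 open 0.0129
```

Request:
send_rows:
  targets:
    - [[0,0,0],[0,0.03,0]]
    - [[0,0,0],[0,0.03,0]]
    - [[0,0,0],[0,0.03,0]]
    - [[0,0,0],[0,0.03,0]]

```text
clock: 17.57
position: [0.4722, 0.08, 0.0579]
eef_rot: [-0.529, 0.529, -0.47, 0.469]
wrist_force: [-6.3, 4.8, 12.0]
opening: 0.0122
```

```bash
python3 tq.py
```

```text
t 17.57 knob~2.680 Tz 0.485 j6eff 0.002 qd6 0.36 F [-6.3  4.8 12. ] pos [0.4722 0.08   0.0579] q6 1.371 open 0.0122
```

Request:
send_rows:
  targets:
    - [[0,0,0],[0,0.03,0]]
    - [[0,0,0],[0,0.03,0]]
    - [[0,0,0],[0,0.03,0]]
    - [[0,0,0],[0,0.03,0]]

```text
clock: 17.9
position: [0.4722, 0.0802, 0.0579]
eef_rot: [0.499, -0.5, 0.501, -0.5]
wrist_force: [-6.0, 5.6, 12.5]
opening: 0.0126
```

```bash
python3 tq.py
```

```text
t 17.90 knob~2.800 Tz 0.474 j6eff 0.020 qd6 0.36 F [-6.   5.6 12.5] pos [0.4722 0.0802 0.0579] q6 1.491 open 0.0126
```

Request:
send_rows:
  targets:
    - [[0,0,0],[0,0.01,0]]
    - [[0,0,0],[0,0,0]]
    - [[0,0,0],[0,0,0]]
    - [[0,0,0],[0,0,0]]

```text
clock: 18.23
position: [0.4722, 0.0802, 0.0579]
eef_rot: [0.497, -0.497, 0.503, -0.502]
wrist_force: [-6.8, 5.5, 12.7]
opening: 0.0122
```

```bash
python3 tq.py
python3 - <<'E'
from station import capture
from ov import *
p=[.499,.149,-.343]
for n,b,k in(("side",(200,400,270,430),4),):
    c=np.ascontiguousarray(capture(n)["color"][:,:,::-1])
    cv2.imwrite(f"pics/{n}9.png",overlay(cv2.convertScaleAbs(c,alpha=1.6),n,p,k,b,segs=[]))
E
```

```text
t 18.23 knob~2.809 Tz 0.298 j6eff 0.300 qd6 -0.00 F [-6.8  5.5 12.7] pos [0.4722 0.0802 0.0579] q6 1.500 open 0.0122
```

View pics/side9.png

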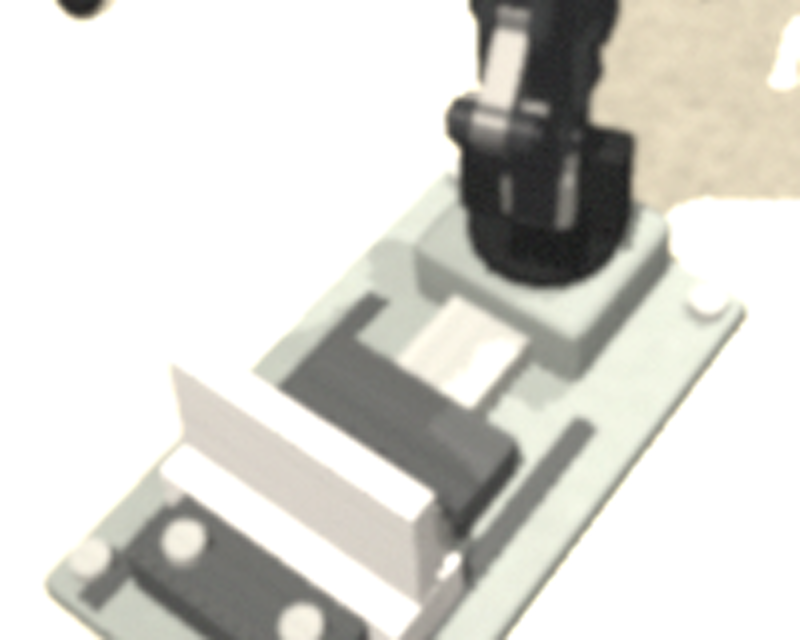

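Request:
send_rows:
  targets:
    - [[0,0,0],[0,0,0]]
    - [[0,0,0],[0,0,0]]
    - [[0,0,0],[0,0,0]]
    - [[0,0,0],[0,0,0]]
    - [[0,0,0],[0,0,0]]
    - [[0,0,0],[0,0,0]]
  claw: 0.0

```text
clock: 18.78
position: [0.4733, 0.0792, 0.057]
eef_rot: [0.497, -0.497, 0.503, -0.503]
wrist_force: [-0.9, 0.6, 0.3]
opening: 0.0426
```

```bash
python3 tq.py
```

```text
t 18.78 knob~2.810 Tz -0.005 j6eff 0.000 qd6 0.00 F [-0.9  0.6  0.3] pos [0.4733 0.0792 0.057 ] q6 1.501 open 0.0426
```

Request:
send_rows:
  targets:
    - [[0,-5,0],[0,0,0]]
    - [[0,-15,0],[0,0,0]]
    - [[0,-30,0],[0,0,0]]
    - [[0,-35,0],[0,0,0]]
    - [[0,-35,0],[0,0,0]]
    - [[0,-20,0],[0,0,0]]
    - [[0,-10,0],[0,0,0]]
    - [[0,0,0],[0,0,0]]

```text
clock: 19.45
position: [0.4741, 0.0792, 0.2098]
eef_rot: [-0.498, 0.496, -0.501, 0.504]
wrist_force: [0.3, 0.3, -0.1]
opening: 0.0425
```

```bash
python3 tq.py
python3 - <<'E'
from station import capture
from ov import *
p=[.499,.149,-.343]
a=-2.809; c_,s_=np.cos(a),np.sin(a)
bar=[]
for z in(.089,.048):
    q=[(x*c_-y*s_,-.075+x*s_+y*c_,z) for x,y in((.028,.007),(-.028,.007),(-.028,-.007),(.028,-.007))]
    bar+=list(zip(q,q[1:]+q[:1]))
for n,b,k in(("side",(200,400,280,430),4),("top",(0,640,0,480),1.2)):
    c=np.ascontiguousarray(capture(n)["color"][:,:,::-1])
    cv2.imwrite(f"pics/{n}10.png",overlay(cv2.convertScaleAbs(c,alpha=1.3),n,p,k,b,segs=bar if n=="side" else []))
E
```

```text
t 19.45 knob~2.810 Tz 0.027 j6eff -0.000 qd6 0.00 F [ 0.3  0.3 -0.1] pos [0.4741 0.0792 0.2098] q6 1.501 open 0.0425
```

View pics/side10.png

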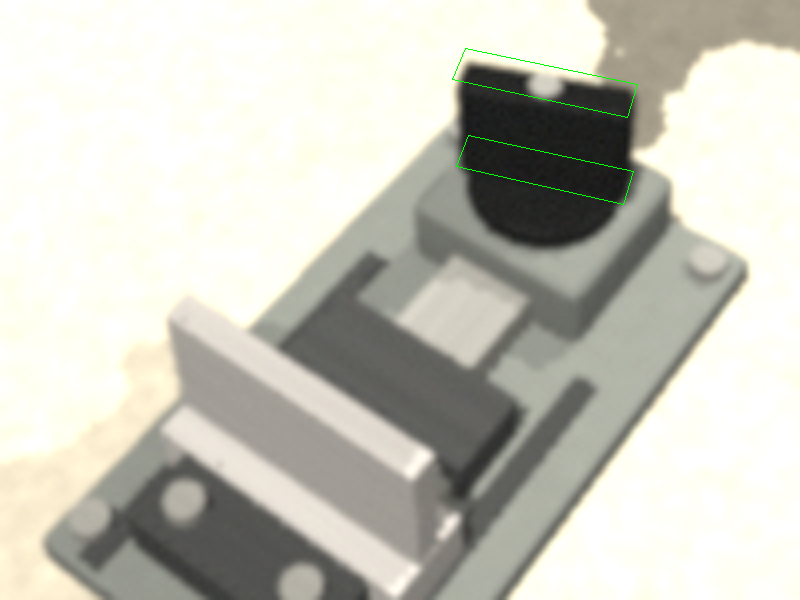

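View pics/top10.png

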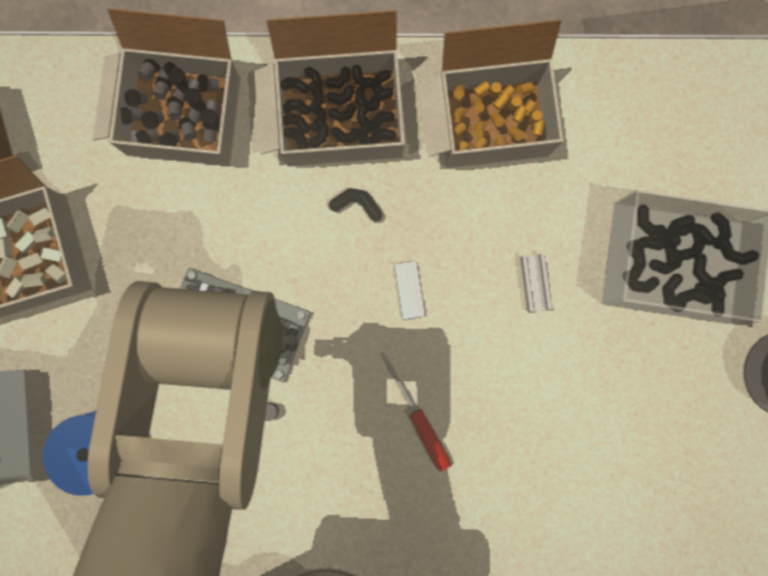

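```bash
python3 -c "
from station import manip
print(manip.close_job())"
```

```text
the job is handed in; nothing more can be done
None
```

The T offcut is standing rib up on the vice bed and clamped between both jaws. I handed the job in at about 19.5 s of the 72 s allowed; no verdict was reported.

- **Placing:** I gripped the offcut by its rib and set it down between the jaws. The wrist force showed it touching the bed, and the side view after letting go showed it flat. It lay within about 1–2 mm of the planned spot, midway along the jaws.
- **Clamping:** With the gripper on the bar knob I turned it clockwise. The resistance jumped by about 0.2 N m at 1.96–2.02 rad of tool turn. I stopped at 2.81 rad, about 47° past the pinch by tool angle.
- **Disagreement:** The last-joint torque pointed to about 41° past the pinch instead of 47°. In the final picture the bar looked roughly 0.08 rad behind the tool angle, which I put down to give in the grip. All estimates lie inside the allowed 25–65°. I could not measure the clamping force itself.
- **Last checks:** After release the wrist force and torque were near zero with the tool 0.21 m up. The offcut was still upright between the jaws. The flat bar, U-profile, elbow and gland looked unmoved in the top view, with the gland partly hidden by the arm.

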